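Clear the bottles, fetch the septa jar from the blocked drawer, restore the bench

ROBOT

A 6-joint arm with a two-finger parallel gripper is mounted at the origin on a cart in front of the work surface, level with it; the furniture and walls round the work are solid. World frame = base frame: x ahead of the robot, y to its left, z up, the work surface at z = 0. Lengths are in m, angles in rad, forces in N, time in s.
With the tool pointing down it reaches from about 0.425 to 0.95 m from the base axis. Payload 14.7 kg.
Tool frame: the origin (TCP) lies at the very end of the fingers, on their centre line; the grasp point (between the pads) lies arm.grip_point_offset behind it (arm.grip_point_offset is the distance from the TCP to the grasp point, in m); z points along the fingers, y is the line along which they close (so a half turn about z gives the same grasp; the last joint's range is limited). The gripper opens to 85 mm and grips with 20 to 120 N. Pads are 22 mm wide; open, the fingers measure 114 mm over their backs; the gripper's body (76 mm by 85 mm) begins 54 mm behind the grasp point. The pads swing forward as they close: fully open they stand 13 mm farther back than shut.
Start: joints at [-1.392, 0.48, 1.596, -0, 1.065, -0.047], TCP at [0.146, -0.633, 0.231] pointing down, gripper open.
Joint ranges: [-2.75, 2.75], [-0.82, 2.05], [0.23, 2.67], [-1.56, 4.7], [0.09, 2.69], [-2.92, 2.92]. Speed limits (rad/s): [1.89, 1.89, 2.39, 3.01, 3.01, 3.01].

INTERFACE

Orientations are given as a unit quaternion [x, y, z, w].
In Python, from rig import arm gives the robot as it stands.
- The arm moves only by the shell command python3 -m inch 'ROWS' [FORCE]. ROWS is JSON, a list of rows, each a list of 5 numbers: the shift along the tool's x, y, z in units of 0.1 m (1.0 is 0.1 m), then the turn about the tool's z in units of 30 degrees (1.0 is 30 degrees), then the opening, from -1 (shut) to 1 (fully open). In form: [[dx, dy, dz, yaw, grip], ...]. A call has exactly 5 rows; each row shifts and turns the commanded pose from where the row before left it, along the tool's axes as they then stand; what a row does not reach is not made up. A row lasts 1/8 s, in which the tool goes at most 62.5 mm and 10.7 degrees, less where a joint would pass 70% of its speed; a pose out of reach is approached as far as the arm can. A call with a number of a shift or a turn outside -1 to 1 is refused whole. A call with a gripper value outside its range is refused whole. The fingers move at their own pace and stop on an object; FORCE is the grip in N (left out, the last holds). Time passes only in rows, so rows that do not move let the fingers close, or fill a call up. It gives the time, the measured TCP pose, the force, the opening and the grip force at its end, in the units of the state.
- arm.sense(): the state, without advancing time (a new reading comes with each control period).
- arm.capture(name): name is "scene" or "side" or "wrist"; returns a dict with "image" (400x640x3 uint8, red, green, blue), "vfov" (degrees; the focal length in pixels is half the picture's height over the tangent of half this angle, whatever the lens; pixels are square), "cx", "cy" (the principal point, pixels), "R" (3x3) and "t" (3): a world point X has camera coordinates R X + t. Camera axes: x right, y down, z forward; pixel columns grow to the right and rows downward; lengths in m; the calibration is good to about 2 mm. The wrist camera is an equidistant fisheye: a pixel r from the principal point sees the ray r / f radians off the axis. A picture is of the moment at which its call begins. There is no depth.
- arm.hand_in(): hands the job in; it is judged then, once.
The state is a dict: "clock": time; "joint_pos": joint angles; "dq": joint speeds; "tau": joint torques, N m; "tcp_pos": TCP position; "eef_rot": TCP orientation; "ft_force": force on the tool from outside, world axes, zero at the start; "moment": the same for the moment, N m; "gripper_width": finger opening in m; "gripper_force": force on a finger pad.
Only numpy, scipy, OpenCV 4.12 (cv2) and the standard library are available. Lean on these libraries where they do the work, as an engineer would, in place of code of your own. Each camera call takes 0.05 s, during which the arm holds its last target. There are 200 camera calls.

TASK

The septa jar is in the parts-cabinet drawer, which stands ajar and cannot be pulled out because three bottles stand in the bottle tray in front of it. Park all three bottles upright on the flat grey bench mat, pull the drawer out, and stand the jar in the steel instrument tray, upright on its floor clear of the tweezers. Then push the drawer fully shut and put every bottle back upright in the same bay of the bottle tray that it came from.

Things in the scene. Friction and masses are not known exactly. Their poses are not given: they have to be found in the camera images.
- amber_250: large brown reagent bottle with a white screw cap, 67 mm diameter, 145 mm tall, about 0.33 kg; the cap is 35 mm wide and occupies the top 18 mm, the shoulder slopes outwards right below it. Origin: centre of the underside; z points up. At the start it stands in one of the three bays of the bottle tray.
- media_250: clear-white bottle with a blue screw cap, 68 mm diameter, 140 mm tall, about 0.24 kg; the cap is 39 mm wide and occupies the top 17 mm, the shoulder slopes outwards right below it. Origin: centre of the underside; z points up. At the start it stands in another bay.
- amber_100: small brown bottle with a black screw cap, 52 mm diameter, 105 mm tall, about 0.16 kg; the cap is 27 mm wide and occupies the top 13 mm, the shoulder slopes outwards right below it. Origin: centre of the underside; z points up. At the start it stands in the remaining bay.
- septa_jar: low round white jar with a screw lid, 58 mm diameter (lid 57 mm), 50 mm tall, about 0.09 kg. Origin: centre of the underside; z points up. It stands loose on the drawer's floor, 26 mm above the worktop, in the front compartment; at the start about half of it is hidden under the cabinet's roof.
- bottle_tray: fixed low white tray in front of the cabinet, 98 x 288 x 14 mm, with three equal bays side by side along its y axis, centred at y = -95, 0 and +95 mm in its frame; each bay is 92 x 92 mm inside, its floor 3 mm and its walls 14 mm above the worktop. Origin: centre of the underside. The open drawer passes over it.
- cabinet: fixed low grey steel parts cabinet on feet with one drawer, carcass 170 mm deep (x) x 300 mm wide (y), roof 92 mm above the worktop (a timer and a label roll lie on the rear part of it). Origin: under its middle at worktop height; its front looks along its -x axis, the carcass ends at x = -85 mm, and the drawer slides out along -x.
- drawer (a joint): how far the drawer is out, in m: 0 shut, 0.125 fully out; it starts ajar by 0.034 to 0.046. It slides stiffly (about 1 N) and stays where it is left. At 0.11 or more the jar is clear of the roof. Front compartment inside: 84 mm from the front panel to a cross divider 31 mm high, 278 mm wide, side walls 39 mm high.
- drawer_handle (a point): middle of the drawer's horizontal steel bar handle, 71 mm above the worktop; the bar is 10 mm thick and 110 mm long along the cabinet's y axis, with 30 mm of free space between it and the drawer's white front panel (12 mm thick, its top 91 mm above the worktop); two stems join it to the panel 48 mm left and right of the middle.
- bench_mat: fixed flat grey mat on the worktop, 270 mm (x) x 160 mm (y), 3 mm thick, beside the cabinet, on the left or on the right. Origin: centre of the underside.
- steel_tray: fixed open stainless instrument tray, 190 mm (x) x 150 mm (y), walls 18 mm high and 3 mm thick, floor 3 mm above the worktop, across the bench from the mat. A pair of tweezers (fixed, 8 mm high) lies along x at y = +46 to +64 mm in its frame; the rest of the floor is free. Origin: centre of the underside.
Mind the look-alikes: they are no part of the job. Leave any pink or purple look-alike of the amber_250 alone.

How it is judged:
On the way, in this order (a step that is already met when the one before it is completed fails the run):
1. all three bottles stand upright on the bench mat (x of amber_250 in the frame of bench_mat between -0.13 and 0.13 m and y of amber_250 in the frame of bench_mat between -0.075 and 0.075 m and z of amber_250 in the frame of bench_mat between -0.002 and 0.009 m and angle between each of amber_250, media_250, amber_100's own z axis and vertical below 0.12 rad and x of media_250 in the frame of bench_mat between -0.13 and 0.13 m and y of media_250 in the frame of bench_mat between -0.075 and 0.075 m and z of media_250 in the frame of bench_mat between -0.002 and 0.009 m and x of amber_100 in the frame of bench_mat between -0.13 and 0.13 m and y of amber_100 in the frame of bench_mat between -0.075 and 0.075 m and z of amber_100 in the frame of bench_mat between -0.002 and 0.009 m), for 0.2 s.
2. the septa jar stands upright on the floor of the steel tray, let go (x of septa_jar in the frame of steel_tray between -0.068 and 0.068 m and y of septa_jar in the frame of steel_tray between -0.05 and 0.05 m and z of septa_jar in the frame of steel_tray between -0.002 and 0.009 m and angle between septa_jar's own z axis and vertical below 0.12 rad and contact force between the fingers and septa_jar below 0.2 N), for 0.2 s.
At the end, for the whole second after the job is handed in: The drawer is shut to within 8 mm; the septa jar stands upright (within 0.12 rad) and still on the floor of the steel tray; each of the three bottles stands upright (within 0.12 rad) and still in the same bay it came from, within 40 mm of where it first stood (value of joint drawer below 0.008 m and x of septa_jar in the frame of steel_tray between -0.068 and 0.068 m and y of septa_jar in the frame of steel_tray between -0.05 and 0.05 m and z of septa_jar in the frame of steel_tray between -0.002 and 0.009 m and angle between each of septa_jar, amber_250, media_250, amber_100's own z axis and vertical below 0.12 rad and linear speed of each of septa_jar, amber_250, media_250, amber_100 below 0.02 m/s and distance of each of amber_250, media_250, amber_100 from where it was at the start of the episode below 0.04 m); the robot touches nothing.
It fails at once if a bottle or the jar is knocked over (angle between any of amber_250, media_250, amber_100, septa_jar's own z axis and vertical above 0.7 rad).
It also fails if it takes over 144 s, if anything falls off the work surface, if the arm or the gripper's body presses on something with over 40 N, if the wrist force passes 120 N, or if a joint passes its speed limit or range.

## Working session

There is one attempt and no reset: what is moved stays moved. The work goes in short steps, Python scripts to look and compute and a shell command to move; the robot and the scene stay as the last step left them, time stands still between calls to the robot, and variables do not carry over. Pictures are saved under pics/ and viewed, at most 14 in all, crops included, and the job is handed in when it is done.

```bash
ls; mkdir -p pics; python3 - <<'E'
from rig import arm
import cv2,numpy as np
s=arm.sense();print(s['clock'],s['tcp_pos'],s['eef_rot'],s['gripper_width'],arm.grip_point_offset)
for n in("scene","side"):
    c=arm.capture(n);cv2.imwrite(f"pics/{n}0.png",c["image"][:,:,::-1]);print(n,c["vfov"],c["cx"],c["cy"],np.round(c["R"],3).tolist(),np.round(c["t"],3).tolist())
E
```

```text
pics
0.0 [ 0.14545551 -0.63309272  0.23066043] [ 9.93632247e-01  1.12670245e-01 -4.74730105e-05 -6.10051473e-04] 0.08577276546611774 0.0187
scene 52.51754811033044 314.7312383329412 201.12501789118792 [[-0.576, -0.817, -0.017], [-0.45, 0.334, -0.828], [0.683, -0.469, -0.56]] [0.308, 0.287, 0.786]
side 49.41226736806798 320.23472771672056 200.00819489202928 [[0.96, -0.281, 0.001], [-0.22, -0.754, -0.619], [0.175, 0.594, -0.786]] [-0.511, 0.163, 1.257]
```

View pics/scene0.png

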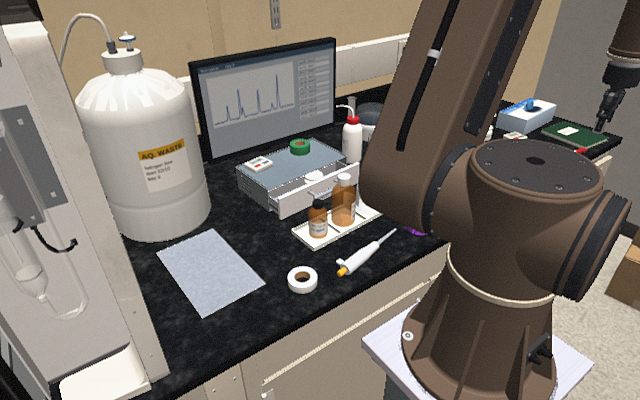

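View pics/side0.png

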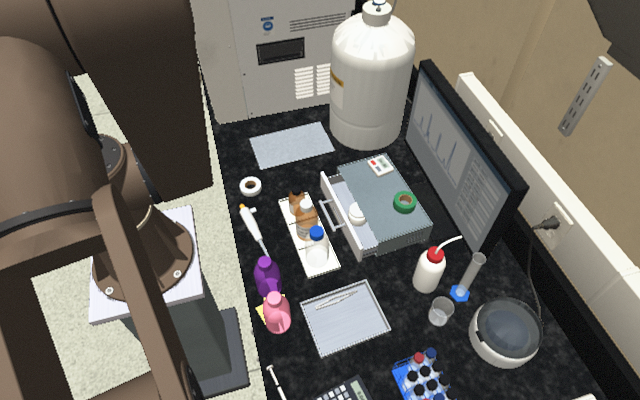

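The scene view shows the small amber bottle at (318,215), the large amber one at (343,200), the mat at (210,270), and the drawer ajar at (315,190). The side view shows the blue-capped media bottle at (316,245), the ambers at (298,205) and (307,225), the jar at (357,213), the steel tray at (345,318) and the mat at (291,145). Purple (266,275) and pink (277,312) are look-alikes. Next, enlarged crops of both.

```bash
python3 - <<'E'
import cv2
a=cv2.imread("pics/side0.png")[165:315,235:435];cv2.imwrite("pics/sc.png",cv2.resize(a,None,fx=4,fy=4,interpolation=cv2.INTER_CUBIC))
a=cv2.imread("pics/scene0.png")[130:280,230:430];cv2.imwrite("pics/cc.png",cv2.resize(a,None,fx=4,fy=4,interpolation=cv2.INTER_CUBIC))
E
```

```text
(no output)
```

View pics/sc.png

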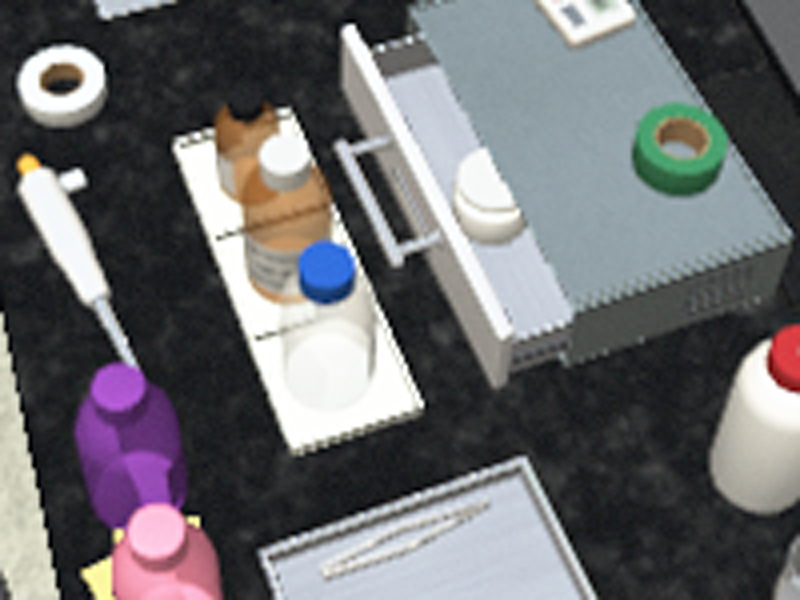

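View pics/cc.png

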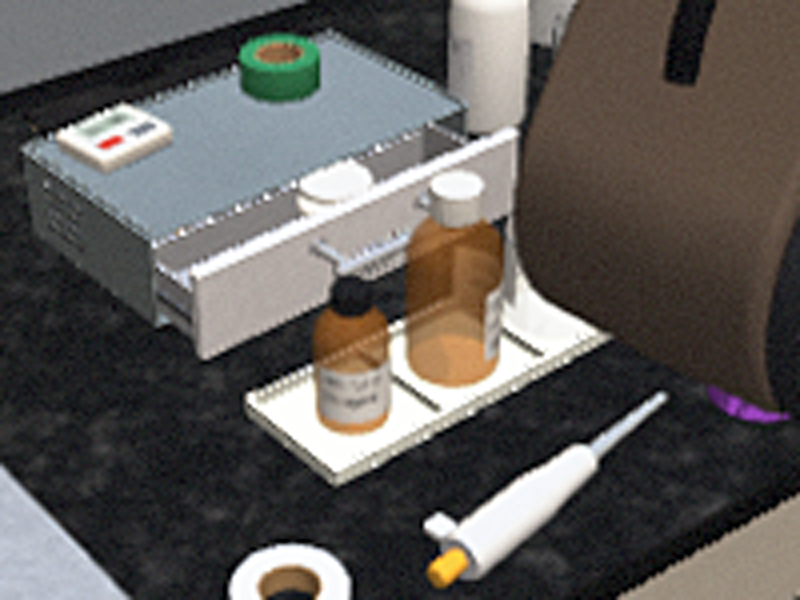

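The side crop shows the caps: white (287,152), blue (328,260), black about (248,105). It also shows the bar ends (340,147)/(397,258), the tray corners, and the jar half under the roof. The scene crop shows the white cap (457,185), the black cap (352,283) and the jar lid (340,182).
Candidates for amber_250: brown (307,225), purple (266,275), pink (277,312). By description I take the brown one with the white cap, and both crops confirm it.

```bash
cat > h.py <<'E'
import numpy as np,cv2,pickle
from scipy.optimize import least_squares
def ray(c,p):
    f=200/np.tan(np.radians(c["vfov"]/2));d=np.array([p[0]-c["cx"],p[1]-c["cy"]])/f
    if c.get("fish"):
        r=np.hypot(*d);v=np.array([*(d/max(r,1e-9)*np.sin(r)),np.cos(r)])
    else: v=np.array([*d,1.])
    R=np.array(c["R"]);return -R.T@np.array(c["t"]),R.T@v/np.linalg.norm(v)
def atz(c,p,z):
    o,d=ray(c,p);return o+d*(z-o[2])/d[2]
def tri(*cp):
    A=np.zeros((3,3));b=np.zeros(3)
    os=[ray(c,p) for c,p in cp]
    for o,d in os:
        P=np.eye(3)-np.outer(d,d);A+=P;b+=P@o
    X=np.linalg.solve(A,b);return X,max(np.linalg.norm((np.eye(3)-np.outer(d,d))@(X-o)) for o,d in os)
def cap(n):
    from rig import arm
    c=arm.capture(n);c["fish"]=n=="wrist";return c
E
python3 - <<'E'
from h import *
np.set_printoptions(precision=3,suppress=True)
s=cap("side");c=cap("scene");pickle.dump((s,c),open("cams.pkl","wb"))
S=lambda x,y:(x/4+235-.4,y/4+165-.4)
C=lambda x,y:(x/4+230-.4,y/4+130-.4)
print("a250 cap",*tri((s,S(287,152)),(c,C(457,185))))
print("a100 cap",*tri((s,S(248,105)),(c,C(352,283))), atz(c,C(352,283),.108))
print("media",atz(s,S(328,260),.143))
print("handle end L",*tri((s,S(340,147)),(c,C(320,243))))
print("handle z.071",atz(s,S(340,147),.071),atz(s,S(397,258),.071))
print("jar lid scene z.076",atz(c,C(340,180),.076))
print("panel top",atz(s,S(347,28),.091),atz(s,S(507,330),.091),atz(c,C(515,130),.091),atz(c,C(195,275),.091))
print("btray side",[atz(s,S(*p),.014)[:2] for p in((178,145),(288,108),(422,405),(297,450))])
print("btray scene",[atz(c,C(*p),.014)[:2] for p in((248,398),(337,482))])
print("roof side",[atz(s,S(*p),.092)[:2] for p in((790,237),(570,325))],[atz(c,C(*p),.092)[:2] for p in((22,150),(155,240),(465,105),(325,32))])
print("stray side",[atz(s,p,.018)[:2] for p in((300,315),(366,281),(390,327),(319,355))])
print("mat side",[atz(s,p,.003)[:2] for p in((249,138),(324,122),(334,145),(258,167))])
print("mat scene",[atz(c,p,.003)[:2] for p in((157,247),(212,230),(265,281),(207,316))])
print("pink",atz(s,S(160,530),.14),atz(s,S(120,385),.14),"pip",atz(s,S(40,175),.02), atz(s,S(130,360),.0))
E
```

```text
a250 cap [ 0.477 -0.053  0.146] 0.0011151144198030532
a100 cap [0.471 0.032 0.104] 0.002374265874482937 [0.469 0.036 0.108]
media [ 0.481 -0.144  0.143]
handle end L [0.538 0.001 0.081] 0.012412621747812823
handle z.071 [ 0.53  -0.002  0.071] [ 0.541 -0.109  0.071]
jar lid scene z.076 [ 0.624 -0.064  0.076]
panel top [0.564 0.093 0.091] [ 0.59  -0.199  0.091] [ 0.585 -0.198  0.091] [0.559 0.099 0.091]
btray side [array([0.421, 0.078]), array([0.514, 0.091]), array([ 0.534, -0.196]), array([ 0.44 , -0.206])]
btray scene [array([0.513, 0.092]), array([0.408, 0.092])]
roof side [array([ 0.806, -0.183]), array([ 0.632, -0.207])] [array([0.781, 0.117]), array([0.611, 0.099]), array([ 0.638, -0.192]), array([ 0.812, -0.18 ])]
stray side [array([ 0.388, -0.307]), array([ 0.586, -0.263]), array([ 0.6  , -0.403]), array([ 0.407, -0.42 ])]
mat side [array([0.383, 0.396]), array([0.665, 0.403]), array([0.665, 0.278]), array([0.387, 0.249])]
mat scene [array([0.669, 0.406]), array([0.651, 0.262]), array([0.397, 0.239]), array([0.379, 0.39 ])]
pink [ 0.333 -0.3    0.14 ] [ 0.33  -0.197  0.14 ] pip [0.312 0.075 0.02 ] [ 0.345 -0.094  0.   ]
```

```bash
cat >> h.py <<'E'
def to(x,y,z,yaw=None):
    "print the shift in tool units from the measured pose; yaw = world angle of tool x, rad"
    from rig import arm
    from scipy.spatial.transform import Rotation as Ro
    s=arm.sense();M=Ro.from_quat(s["eef_rot"]).as_matrix();a=np.arctan2(M[1,0],M[0,0])
    d=M.T@(np.array([x,y,z])-s["tcp_pos"])*10
    u=0 if yaw is None else -(yaw-a)/np.radians(30)
    print("t%.2f tcp %s yaw %.3f w %.4f F %s g %.1f -> d %s yaw %.2f"%(s["clock"],np.round(s["tcp_pos"],4),a,s["gripper_width"],np.round(s["ft_force"],1),s["gripper_force"],np.round(d,3),u))
E
python3 -m inch '[[0.2,0,-0.4,0,1],[0.5,-0.25,-0.3,0,1],[0.55,-0.25,-0.1,0,1],[0.55,-0.3,-0.1,0,1],[0.55,-0.3,0,0,1]]'
python3 -m inch '[[0.55,-0.3,0,0,1],[0.55,-0.3,0,0,1],[0.3,-0.1,0,0.27,1],[0,0,0,0,1],[0,0,0,0,1]]'
python3 - <<'E'
from h import *
c=cap("wrist");pickle.dump(c,open("w1.pkl","wb"));cv2.imwrite("pics/w1.png",c["image"][:,:,::-1])
to(.477,-.053,.3,.085)
E
```

```text
clock: 0.82
tcp_pos: [0.3499, -0.4738, 0.3215]
eef_rot: [0.994, 0.112, 0.0, 0.001]
ft_force: [1.0, -1.0, -0.5]
gripper_width: 0.0852
gripper_force: 0.0
clock: 1.45
tcp_pos: [0.4686, -0.3757, 0.3205]
eef_rot: [0.999, 0.043, -0.0, -0.0]
ft_force: [0.7, -1.3, -0.6]
gripper_width: 0.0854
gripper_force: 0.0
t1.50 tcp [ 0.4683 -0.3761  0.3206] yaw 0.085 w 0.0854 F [-0.4 -0.7 -0.4] g 0.0 -> d [ 0.362 -3.211  0.206] yaw 0.00
```

View pics/w1.png

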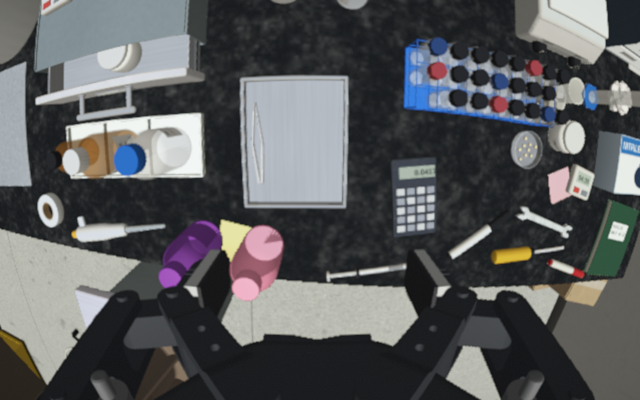

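Wrist view 1: steel tray corners at (241,77), (347,76), (347,207), (243,207), with the tweezers on its left (+y) side. White cap (75,160), blue cap (130,158), jar lid (118,57). Now a second view from over the bottles.

```bash

python3 -m inch '[[0.05,-0.55,-0.2,0,1],[0.05,-0.55,-0.2,0,1],[0.05,-0.55,0,0,1],[0.05,-0.55,0,0,1],[0.05,-0.5,0,0,1]]'
python3 -m inch '[[0.05,-0.5,0,0,1],[0,0,0,0,1],[0,0,0,0,1],[0,0,0,0,1],[0,0,0,0,1]]'
python3 - <<'E'
from h import *
np.set_printoptions(precision=4,suppress=True)
w=pickle.load(open("w1.pkl","rb"))
q=[atz(w,p,.018)[:2] for p in((241,77),(347,76),(347,207),(243,207))];print(q,np.mean(q,0))
c=cap("wrist");pickle.dump(c,open("w2.pkl","wb"));cv2.imwrite("pics/w2.png",cv2.resize(c["image"][0:300,:,::-1],None,fx=1.25,fy=1.25))
to(.477,-.053,.3,.085)
E
```

```text
clock: 2.12
tcp_pos: [0.4704, -0.1037, 0.3609]
eef_rot: [0.999, 0.042, 0.0, 0.0]
ft_force: [1.3, -0.4, -0.1]
gripper_width: 0.0853
gripper_force: 0.0
clock: 2.75
tcp_pos: [0.4719, -0.0552, 0.3606]
eef_rot: [0.999, 0.041, -0.0, 0.0]
ft_force: [0.0, 0.4, 0.4]
gripper_width: 0.0857
gripper_force: 0.0
[array([ 0.588 , -0.2561]), array([ 0.5995, -0.4069]), array([ 0.4078, -0.4264]), array([ 0.394 , -0.2689])] [ 0.4973 -0.3396]
t2.80 tcp [ 0.4719 -0.055   0.3606] yaw 0.083 w 0.0853 F [ 0.4  0.4 -0. ] g 0.0 -> d [ 0.052 -0.016  0.606] yaw -0.00
```

View pics/w2.png

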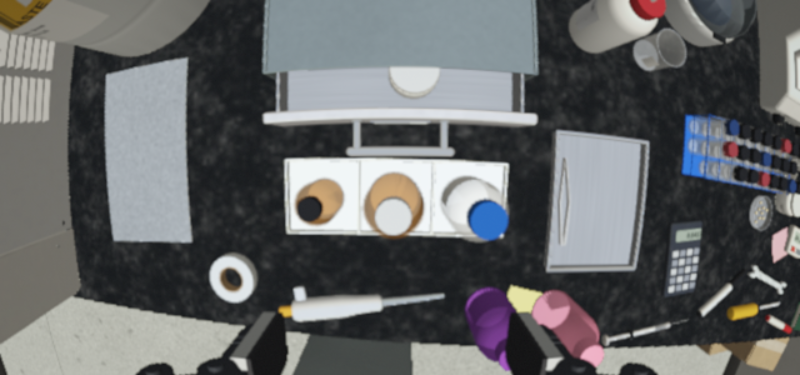

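Wrist view 2: caps black (310,208), white (393,216), blue (487,219); bar ends (348,152)/(453,152); mat corners (106,72), (187,58), (191,242), (114,241); jar lid centre column 414, front edge at row 97.

```bash
python3 - <<'E'
from h import *
np.set_printoptions(precision=4,suppress=True)
w=pickle.load(open("w1.pkl","rb"));v=pickle.load(open("w2.pkl","rb"));s,c=pickle.load(open("cams.pkl","rb"))
k=lambda x,y:(x/1.25,y/1.25)
S=lambda x,y:(x/4+235-.4,y/4+165-.4)
C=lambda x,y:(x/4+230-.4,y/4+130-.4)
print("a250",*tri((w,(75,160)),(v,k(393,216)),(s,S(287,152)),(c,C(457,185))),atz(v,k(393,216),.148))
print("media",*tri((w,(130,158)),(v,k(487,219)),(s,S(328,260))),atz(v,k(487,219),.143))
print("a100",*tri((v,k(310,208)),(c,C(352,283))),atz(v,k(310,208),.108))
h=[tri((v,k(348,152)),(s,S(340,147))),tri((v,k(453,152)),(s,S(397,258)))];print("bar",h,atz(v,k(400,152),.071))
print("btray",(q:=[atz(v,k(*p),.014)[:2] for p in((285,158),(508,163),(504,238),(287,235))]),np.mean(q,0))
print("mat",(q:=[atz(v,k(*p),.003)[:2] for p in((106,72),(187,58),(191,242),(114,241))]),np.mean(q,0))
print("jar",atz(v,k(414,97),.076),atz(v,k(390,80),.076),atz(v,k(439,80),.076))
E
```

```text
a250 [ 0.4764 -0.0535  0.144 ] 0.0037270590275215424 [ 0.4756 -0.0519  0.148 ]
media [ 0.4802 -0.1442  0.1364] 0.003956135794115886 [ 0.4799 -0.1422  0.143 ]
a100 [0.47   0.0352 0.1074] 3.3347933606702354e-05 [0.4701 0.0351 0.108 ]
bar [(array([0.5306, 0.0034, 0.0646]), np.float64(0.0011823806963523857)), (array([ 0.5397, -0.1122,  0.076 ]), np.float64(0.00017752926004447865))] [ 0.5339 -0.0543  0.071 ]
btray [array([0.5164, 0.0916]), array([ 0.5338, -0.1944]), array([ 0.4345, -0.2026]), array([0.4147, 0.0857])] [ 0.4749 -0.055 ]
mat [array([0.6538, 0.4142]), array([0.658 , 0.2548]), array([0.3905, 0.2405]), array([0.3808, 0.3974])] [0.5208 0.3267]
jar [ 0.5959 -0.0642  0.076 ] [ 0.6127 -0.0368  0.076 ] [ 0.6179 -0.0897  0.076 ]
```

```bash

python3 -m inch '[[0.05,-0.02,0.5,0,1],[0,0,0.5,0,1],[0,0,0.5,0,1],[0,0,0.45,0,1],[0,0,0.2,0,1]]' 60
python3 -m inch '[[0,0,0.15,0,1],[0,0,0,0,1],[0,0,0,0,-1],[0,0,0,0,-1],[0,0,0,0,-1]]'
python3 -m inch '[[0,0,0,0,-1],[0,0,0,0,-1],[0,0,0,0,-1],[0,0,0,0,-1],[0,0,0,0,-1]]'
python3 - <<'E'
from h import *
to(.5,.3,.2,.085)
E
```

```text
clock: 3.42
tcp_pos: [0.4755, -0.052, 0.1434]
eef_rot: [0.999, 0.042, -0.002, -0.0]
ft_force: [-0.3, -0.3, 0.5]
gripper_width: 0.0858
gripper_force: 0.0
clock: 4.05
tcp_pos: [0.4773, -0.0518, 0.1315]
eef_rot: [0.999, 0.042, 0.001, 0.0]
ft_force: [-1.5, 3.2, 30.7]
gripper_width: 0.0332
gripper_force: 56.9
clock: 4.68
tcp_pos: [0.4774, -0.0518, 0.1316]
eef_rot: [0.999, 0.042, 0.001, 0.0]
ft_force: [-2.6, 0.9, 13.4]
gripper_width: 0.0334
gripper_force: 58.4
t4.67 tcp [ 0.4774 -0.0518  0.1316] yaw 0.084 w 0.0334 F [-2.6  0.9 13.4] g 58.4 -> d [ 0.523 -3.486 -0.684] yaw -0.00
```

```bash

python3 -m inch '[[0,0,-0.3,0,-1],[0,0,-0.5,0,-1],[0,0,-0.5,0,-1],[0,0,-0.4,0,-1],[0.1,-0.3,0,0,-1]]' 80
python3 -m inch '[[0.17,-0.5,0,0,-1],[0.17,-0.5,0,0,-1],[0.17,-0.5,0,0,-1],[0.17,-0.5,0,0,-1],[0.17,-0.5,0,0,-1]]'
python3 -m inch '[[0.17,-0.5,0,0,-1],[0.1,-0.3,0,0,-1],[0.03,-0.13,0,0,-1],[0,0,0,0,-1],[0,0,0,0,-1]]'
python3 - <<'E'
from h import *
to(.571,.330,.133,.085)
E
```

```text
clock: 5.3
tcp_pos: [0.4856, -0.0219, 0.3041]
eef_rot: [0.999, 0.041, 0.003, 0.001]
ft_force: [0.8, -0.2, -3.5]
gripper_width: 0.032
gripper_force: 80.1
clock: 5.92
tcp_pos: [0.5477, 0.237, 0.3008]
eef_rot: [0.999, 0.042, -0.0, 0.0]
ft_force: [0.6, -0.8, -3.1]
gripper_width: 0.0322
gripper_force: 80.2
clock: 6.55
tcp_pos: [0.5696, 0.3292, 0.3008]
eef_rot: [0.999, 0.042, -0.0, 0.0]
ft_force: [-0.1, -0.4, -2.8]
gripper_width: 0.0318
gripper_force: 80.4
t6.55 tcp [0.5696 0.3292 0.3008] yaw 0.084 w 0.0318 F [-0.1 -0.4 -2.8] g 80.4 -> d [ 0.015 -0.007  1.678] yaw -0.00
```

```bash

python3 -m inch '[[0,0,0.4,0,-1],[0,0,0.5,0,-1],[0,0,0.4,0,-1],[0,0,0.2,0,-1],[0,0,0.1,0,-1]]'
python3 -m inch '[[0,0,0.06,0,-1],[0,0,0.02,0,-1],[0,0,0,0,-1],[0,0,0,0,-1],[0,0,0,0,-1]]'
python3 - <<'E'
from h import *
to(.571,.330,.132,.085)
c=cap("side");cv2.imwrite("pics/s1.png",cv2.resize(c["image"][60:260,220:440,::-1],None,fx=2.5,fy=2.5))
E
```

```text
clock: 7.18
tcp_pos: [0.5695, 0.3291, 0.1399]
eef_rot: [0.999, 0.042, -0.001, 0.0]
ft_force: [-0.1, -0.1, -3.2]
gripper_width: 0.0325
gripper_force: 80.4
clock: 7.8
tcp_pos: [0.57, 0.3306, 0.1331]
eef_rot: [0.999, 0.042, 0.0, -0.0]
ft_force: [0.3, 0.4, -2.7]
gripper_width: 0.0325
gripper_force: 80.4
t7.80 tcp [0.57   0.3306 0.1331] yaw 0.085 w 0.0325 F [ 0.3  0.4 -2.7] g 80.4 -> d [0.009 0.007 0.011] yaw -0.00
```

View pics/s1.png

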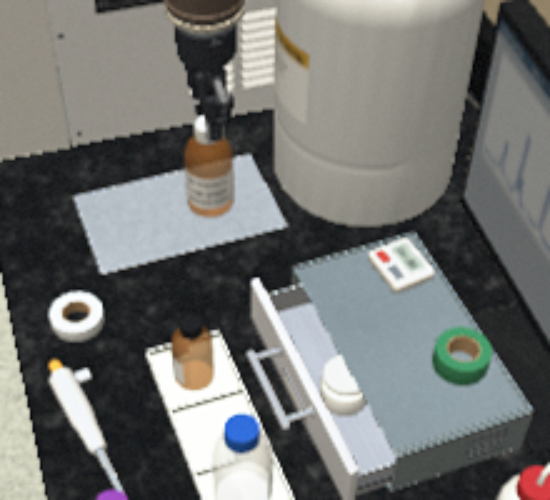

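The large bottle (210,175) hangs upright over the mat, well clear of the jug. Set it down, release, and go to the media bottle.

```bash

python3 -m inch '[[0,0,0.02,0,-1],[0,0,0,0,-1],[0,0,0,0,-0.3],[0,0,0,0,0.2],[0,0,0,0,0.6]]'
python3 -m inch '[[0,0,0,0,0.6],[0,0,-0.2,0,0.6],[0,0,-0.4,0,1],[0,0,-0.5,0,1],[0,0,-0.5,0,1]]'
python3 -m inch '[[-0.15,0.5,0,0,1],[-0.15,0.55,0,0,1],[-0.15,0.55,0,0,1],[-0.15,0.55,0,0,1],[-0.15,0.55,0,0,1]]'
python3 -m inch '[[-0.15,0.55,0,0,1],[-0.15,0.55,0,0,1],[-0.15,0.5,0,0,1],[-0.1,0.33,0,0,1],[0,0,0,0,1]]'
python3 - <<'E'
from h import *
to(.480,-.143,.131,.085)
E
```

```text
clock: 8.48
tcp_pos: [0.5699, 0.3305, 0.1307]
eef_rot: [0.999, 0.042, 0.0, -0.0]
ft_force: [-0.5, -0.4, -0.0]
gripper_width: 0.0671
gripper_force: 0.0
clock: 9.1
tcp_pos: [0.5697, 0.3304, 0.2921]
eef_rot: [0.999, 0.042, -0.0, 0.0]
ft_force: [0.1, 0.1, -0.3]
gripper_width: 0.0856
gripper_force: 0.0
clock: 9.72
tcp_pos: [0.5174, 0.0535, 0.2908]
eef_rot: [0.999, 0.042, 0.0, 0.0]
ft_force: [0.7, 0.0, 0.8]
gripper_width: 0.0853
gripper_force: 0.0
clock: 10.35
tcp_pos: [0.4789, -0.1439, 0.2907]
eef_rot: [0.999, 0.041, -0.0, 0.0]
ft_force: [0.5, 0.7, -0.1]
gripper_width: 0.0854
gripper_force: 0.0
t10.35 tcp [ 0.4789 -0.1439  0.2907] yaw 0.081 w 0.0854 F [ 0.5  0.7 -0.1] g 0.0 -> d [ 0.012 -0.008  1.597] yaw -0.01
```

```bash

python3 -m inch '[[0.01,0,0.4,0,1],[0,0,0.5,0,1],[0,0,0.4,0,1],[0,0,0.25,0,1],[0,0,0.04,0,1]]' 60
python3 -m inch '[[0,0,0,0,1],[0,0,0,0,0],[0,0,0,0,-1],[0,0,0,0,-1],[0,0,0,0,-1]]'
python3 -m inch '[[0,0,0,0,-1],[0,0,0,0,-1],[0,0,0,0,-1],[0,0,-0.2,0,-1],[0,0,-0.5,0,-1]]' 80
python3 -m inch '[[0,0,-0.5,0,-1],[0,0,-0.5,0,-1],[0,-0.2,0,0,-1],[0.1,-0.4,0,0,-1],[0.1,-0.5,0,0,-1]]'
python3 - <<'E'
from h import *
to(.491,.325,.132,.085)
E
```

```text
clock: 10.98
tcp_pos: [0.4796, -0.1407, 0.1304]
eef_rot: [0.999, 0.042, -0.001, -0.001]
ft_force: [-0.6, 0.5, 0.4]
gripper_width: 0.0858
gripper_force: 0.0
clock: 11.6
tcp_pos: [0.4812, -0.1422, 0.1327]
eef_rot: [0.999, 0.042, 0.001, 0.0]
ft_force: [-0.9, -0.8, 11.4]
gripper_width: 0.0361
gripper_force: 58.7
clock: 12.22
tcp_pos: [0.4789, -0.1413, 0.2011]
eef_rot: [0.999, 0.042, -0.002, -0.001]
ft_force: [1.1, -0.9, -1.7]
gripper_width: 0.0356
gripper_force: 80.8
clock: 12.85
tcp_pos: [0.4903, -0.0293, 0.3008]
eef_rot: [0.999, 0.041, -0.001, -0.0]
ft_force: [-0.1, -0.3, -2.4]
gripper_width: 0.0356
gripper_force: 80.9
t12.85 tcp [ 0.4903 -0.0293  0.3008] yaw 0.083 w 0.0356 F [-0.1 -0.3 -2.4] g 80.9 -> d [ 0.302 -3.53   1.688] yaw -0.00
```

```bash

python3 -m inch '[[0.05,-0.5,0,0,-1],[0.05,-0.5,0,0,-1],[0.05,-0.5,0,0,-1],[0.05,-0.5,0,0,-1],[0.05,-0.5,0,0,-1]]'
python3 -m inch '[[0.02,-0.5,0,0,-1],[0.02,-0.33,0,0,-1],[0,-0.1,0,0,-1],[0,0,0,0,-1],[0,0,0,0,-1]]'
python3 - <<'E'
from h import *
to(.491,.325,.1335,.085)
E
```

```text
clock: 13.48
tcp_pos: [0.4936, 0.2226, 0.3005]
eef_rot: [0.999, 0.042, -0.001, 0.0]
ft_force: [1.8, -0.4, -2.5]
gripper_width: 0.0355
gripper_force: 80.9
clock: 14.1
tcp_pos: [0.4908, 0.3128, 0.3014]
eef_rot: [0.999, 0.042, -0.0, 0.0]
ft_force: [-0.1, 0.9, -2.7]
gripper_width: 0.0356
gripper_force: 81.0
t14.10 tcp [0.4908 0.3128 0.3014] yaw 0.084 w 0.0356 F [-0.1  0.9 -2.7] g 81.0 -> d [ 0.013 -0.123  1.679] yaw -0.00
```

```bash

python3 -m inch '[[0,-0.12,0.4,0,-1],[0,0,0.5,0,-1],[0,0,0.4,0,-1],[0,0,0.26,0,-1],[0,0,0.1,0,-1]]'
python3 -m inch '[[0,0,0.02,0,-1],[0,0,0,0,-1],[0,0,0,0,-1],[0,0,0,0,-1],[0,0,0,0,-1]]'
```

```text
clock: 14.72
tcp_pos: [0.4896, 0.3243, 0.1344]
eef_rot: [0.999, 0.042, -0.001, 0.001]
ft_force: [-0.3, 0.4, -2.2]
gripper_width: 0.0355
gripper_force: 81.1
clock: 15.35
tcp_pos: [0.4901, 0.3258, 0.134]
eef_rot: [0.999, 0.042, 0.0, -0.0]
ft_force: [-0.1, -0.6, -2.6]
gripper_width: 0.0354
gripper_force: 81.1
```

```bash

python3 -m inch '[[0,0,0.015,0,-1],[0,0,0.01,0,-1],[0,0,0,0,-1],[0,0,0,0,-1],[0,0,0,0,-1]]'
python3 -m inch '[[0,0,0,0,-0.3],[0,0,0,0,0.2],[0,0,0,0,0.6],[0,0,0,0,0.6],[0,0,-0.2,0,0.6]]'
python3 -m inch '[[0,0,-0.5,0,1],[0,0,-0.5,0,1],[-0.05,0.4,-0.3,0,1],[-0.05,0.5,0,0,1],[-0.05,0.5,0,0,1]]'
python3 -m inch '[[-0.05,0.5,0,0,1],[-0.05,0.5,0,0,1],[-0.05,0.3,0,0,1],[0,0,0,0,1],[0,0,0,0,1]]'
python3 - <<'E'
from h import *
to(.470,.035,.0985,.085)
E
```

```text
clock: 15.98
tcp_pos: [0.4911, 0.326, 0.1328]
eef_rot: [0.999, 0.042, 0.001, -0.0]
ft_force: [-1.0, -5.4, 22.5]
gripper_width: 0.0353
gripper_force: 83.6
clock: 16.6
tcp_pos: [0.4891, 0.3252, 0.1501]
eef_rot: [0.999, 0.042, -0.001, 0.001]
ft_force: [-0.5, 0.2, 0.6]
gripper_width: 0.0683
gripper_force: 0.0
clock: 17.23
tcp_pos: [0.4867, 0.1838, 0.2816]
eef_rot: [0.999, 0.043, 0.0, -0.0]
ft_force: [0.6, -0.0, 0.4]
gripper_width: 0.0858
gripper_force: 0.0
clock: 17.85
tcp_pos: [0.4829, 0.0544, 0.2812]
eef_rot: [0.999, 0.042, 0.0, -0.0]
ft_force: [-0.5, 0.7, -0.5]
gripper_width: 0.0853
gripper_force: 0.0
t17.85 tcp [0.4829 0.0544 0.2812] yaw 0.084 w 0.0853 F [-0.5  0.7 -0.5] g 0.0 -> d [-0.145  0.183  1.827] yaw -0.00
```

```bash

python3 -m inch '[[-0.14,0.18,0.4,0,1],[0,0,0.5,0,1],[0,0,0.5,0,1],[0,0,0.3,0,1],[0,0,0.1,0,1]]' 60
python3 -m inch '[[0,0,0.02,0,1],[0,0,0,0,0],[0,0,0,0,-1],[0,0,0,0,-1],[0,0,0,0,-1]]'
python3 -m inch '[[0,0,0,0,-1],[0,0,0,0,-1],[0,0,0,0,-1],[0,0,-0.2,0,-1],[0,0,-0.5,0,-1]]' 80
python3 -m inch '[[0,0,-0.5,0,-1],[0,0,-0.5,0,-1],[0,-0.2,-0.3,0,-1],[-0.1,-0.4,0,0,-1],[-0.1,-0.5,0,0,-1]]'
python3 - <<'E'
from h import *
to(.416,.321,.11,.085)
E
```

```text
clock: 18.48
tcp_pos: [0.4696, 0.0359, 0.0997]
eef_rot: [0.999, 0.043, -0.001, -0.0]
ft_force: [-0.2, -0.4, 0.5]
gripper_width: 0.0856
gripper_force: 0.0
clock: 19.1
tcp_pos: [0.4712, 0.0351, 0.1]
eef_rot: [0.999, 0.042, 0.001, -0.0]
ft_force: [-0.3, 1.5, 11.9]
gripper_width: 0.0244
gripper_force: 58.3
clock: 19.73
tcp_pos: [0.469, 0.035, 0.1687]
eef_rot: [0.999, 0.042, -0.002, -0.0]
ft_force: [1.5, 0.7, -2.2]
gripper_width: 0.0232
gripper_force: 78.8
clock: 20.35
tcp_pos: [0.441, 0.1435, 0.2998]
eef_rot: [0.999, 0.041, 0.001, -0.0]
ft_force: [0.0, 0.4, -2.2]
gripper_width: 0.0231
gripper_force: 79.0
t20.35 tcp [0.441  0.1435 0.2998] yaw 0.083 w 0.0231 F [ 0.   0.4 -2.2] g 79.0 -> d [-0.105 -1.789  1.898] yaw -0.00
```

```bash

python3 -m inch '[[0,-0.5,0,0,-1],[0,-0.5,0,0,-1],[0,-0.45,0,0,-1],[0,-0.15,0,0,-1],[0,0,0,0,-1]]'
python3 -m inch '[[0,0,0,0,-1],[0,0,0,0,-1],[0,0,0.4,0,-1],[0,0,0.5,0,-1],[0,0,0.5,0,-1]]'
python3 - <<'E'
from h import *
to(.416,.321,.1,.085)
E
```

```text
clock: 20.98
tcp_pos: [0.4274, 0.3026, 0.299]
eef_rot: [0.999, 0.043, -0.0, 0.0]
ft_force: [-0.0, -1.4, -1.6]
gripper_width: 0.0228
gripper_force: 79.0
clock: 21.6
tcp_pos: [0.4282, 0.3017, 0.1583]
eef_rot: [0.999, 0.042, 0.001, -0.0]
ft_force: [0.2, 0.7, -1.4]
gripper_width: 0.0231
gripper_force: 79.1
t21.60 tcp [0.4282 0.3017 0.1583] yaw 0.083 w 0.0231 F [ 0.2  0.7 -1.4] g 79.1 -> d [-0.106 -0.202  0.583] yaw -0.00
```

```bash

python3 -m inch '[[-0.11,-0.2,0,0,-1],[0,0,0,0,-1],[0,0,0.3,0,-1],[0,0,0.2,0,-1],[0,0,0.05,0,-1]]'
python3 -m inch '[[0,0,0,0,-1],[0,0,0,0,-1],[0,0,0,0,-1],[0,0,0,0,-1],[0,0,0,0,-1]]'
```

```text
clock: 22.22
tcp_pos: [0.4152, 0.3205, 0.1038]
eef_rot: [0.999, 0.042, -0.0, 0.0]
ft_force: [0.3, 0.0, -1.4]
gripper_width: 0.023
gripper_force: 79.5
clock: 22.85
tcp_pos: [0.4151, 0.3215, 0.1044]
eef_rot: [0.999, 0.042, 0.0, -0.0]
ft_force: [0.9, 0.3, -1.3]
gripper_width: 0.0229
gripper_force: 79.5
```

```bash

python3 -m inch '[[0,0,0.03,0,-1],[0,0,0,0,-1],[0,0,0.01,0,-1],[0,0,0,0,-1],[0,0,0,0,-1]]'
python3 -m inch '[[0,0,0,0,-0.3],[0,0,0,0,0.2],[0,0,0,0,0.6],[0,0,0,0,0.6],[0,0,-0.2,0,0.6]]'
python3 -m inch '[[0,0,-0.5,0,0.6],[0,0,-0.5,0,0],[0,0.4,-0.5,0,-0.4],[0,0.5,0,0.3,-0.4],[0,0.5,0,0.35,-0.4]]'
python3 - <<'E'
from h import *
c=cap("side");cv2.imwrite("pics/s2.png",cv2.resize(c["image"][60:260,220:440,::-1],None,fx=2.5,fy=2.5))
to(.535,-.0545,.15,.085-np.pi/2)
E
```

```text
clock: 23.48
tcp_pos: [0.4152, 0.3215, 0.1003]
eef_rot: [0.999, 0.042, 0.0, -0.0]
ft_force: [-0.1, 0.4, 2.0]
gripper_width: 0.023
gripper_force: 80.0
clock: 24.1
tcp_pos: [0.4143, 0.3208, 0.1194]
eef_rot: [0.999, 0.042, -0.001, 0.001]
ft_force: [-0.1, 0.6, 0.1]
gripper_width: 0.0686
gripper_force: 0.0
clock: 24.72
tcp_pos: [0.4194, 0.1816, 0.2697]
eef_rot: [0.992, -0.13, 0.001, -0.0]
ft_force: [0.9, -0.2, 0.0]
gripper_width: 0.026
gripper_force: 0.0
t24.77 tcp [0.4176 0.1771 0.2691] yaw -0.272 w 0.0255 F [-1.9 -1.6 -0.6] g 0.0 -> d [1.753 1.913 1.195] yaw 2.32
```

View pics/s2.png

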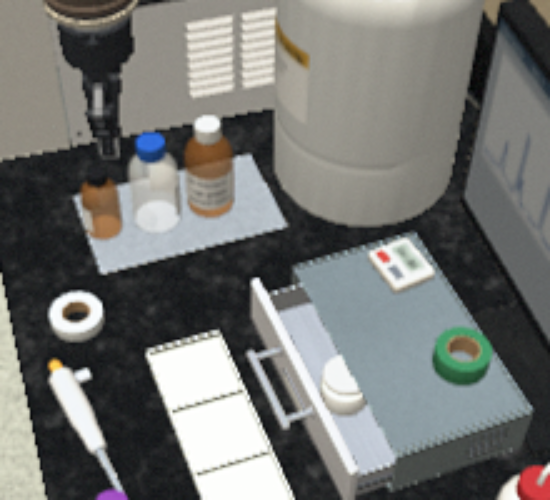

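All three bottles stand upright on the mat (small (103,205), media (153,185), large (210,165)). The drawer is free. Now turn the tool so that it closes along the drawer's axis.

```bash

python3 -m inch '[[0,0,0,-0.34,-0.4],[0,0,0,-0.34,-0.4],[0,0,0,-0.34,-0.4],[0,0,0,-0.34,-0.4],[0,0,0,-0.34,-0.4]]' 40
python3 -m inch '[[0,0,0,-0.34,-0.4],[0,0,0,-0.34,-0.4],[0,0,0,-0.34,-0.4],[0,0,0,-0.34,-0.4],[0,0,0,-0.34,-0.4]]'
python3 -m inch '[[0,0,0,-0.28,-0.4],[0,0,0,0,-0.4],[0,0,0,0,-0.4],[0,0,0,0,-0.4],[0,0,0,0,-0.4]]'
python3 - <<'E'
from h import *
to(.535,-.0545,.15,.085+np.pi/2)
E
```

```text
clock: 25.4
tcp_pos: [0.4189, 0.1828, 0.269]
eef_rot: [0.949, 0.315, -0.0, -0.0]
ft_force: [0.1, 0.7, -0.4]
gripper_width: 0.0252
gripper_force: 0.0
clock: 26.02
tcp_pos: [0.4189, 0.1828, 0.269]
eef_rot: [0.721, 0.693, -0.0, -0.0]
ft_force: [0.0, 0.0, -0.5]
gripper_width: 0.0254
gripper_force: 0.0
clock: 26.65
tcp_pos: [0.419, 0.1828, 0.269]
eef_rot: [0.671, 0.741, -0.0, -0.0]
ft_force: [0.6, 0.2, 0.5]
gripper_width: 0.0255
gripper_force: 0.0
t26.65 tcp [0.419  0.1828 0.269 ] yaw 1.670 w 0.0255 F [0.6 0.2 0.5] g 0.0 -> d [-2.476  0.92   1.19 ] yaw 0.03
```

```bash

python3 -m inch '[[-0.5,0.18,0.1,0.03,-0.4],[-0.5,0.18,0.1,0,-0.4],[-0.5,0.18,0.2,0,-0.4],[-0.5,0.18,0.3,0,-0.4],[-0.48,0.2,0.3,0,-0.4]]'
python3 -m inch '[[0,0,0,0,-0.4],[0,0,0,0,-0.4],[0,0,0,0,-0.4],[0,0,0,0,-0.4],[0,0,0,0,-0.4]]'
python3 - <<'E'
from h import *
to(.535,-.0545,.054,.085+np.pi/2)
np.set_printoptions(precision=4,suppress=True)
c=cap("wrist");cv2.imwrite("pics/w3.png",c["image"][:,:,::-1])
E
```

```text
clock: 27.28
tcp_pos: [0.533, -0.0581, 0.1683]
eef_rot: [0.677, 0.736, 0.0, 0.0]
ft_force: [0.1, 0.6, -0.2]
gripper_width: 0.026
gripper_force: 0.0
clock: 27.9
tcp_pos: [0.5324, -0.0557, 0.1695]
eef_rot: [0.676, 0.737, 0.0, 0.0]
ft_force: [0.2, -0.2, -0.4]
gripper_width: 0.0256
gripper_force: 0.0
t27.90 tcp [ 0.5324 -0.0557  0.1695] yaw 1.656 w 0.0256 F [ 0.2 -0.2 -0.4] g 0.0 -> d [0.01  0.026 1.155] yaw 0.00
```

View pics/w3.png

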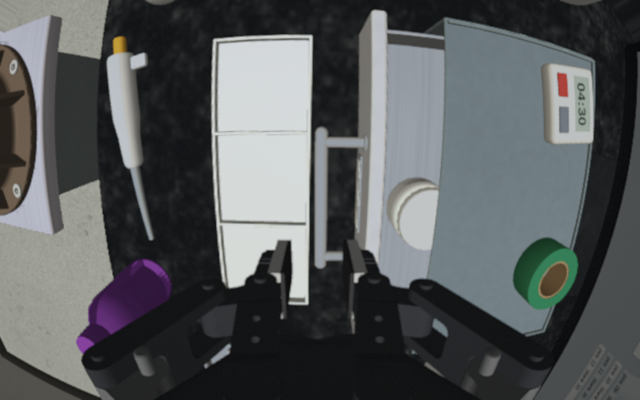

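```bash
python3 - <<'E'
from h import *
np.set_printoptions(precision=4,suppress=True)
c=cap("wrist");pickle.dump(c,open("w3.pkl","wb"))
for p in((321,130),(321,197),(321,264)):print(atz(c,p,.073))
v=pickle.load(open("w2.pkl","rb"))
print(tri((c,(321,130)),(v,(348/1.25,152/1.25))))
print("panel face",[atz(c,p,.091) for p in((385,12),(384,255),(372,12))], "jar front",atz(c,(390,212),.074),atz(c,(420,180),.076))
E
```

```text
[0.5308 0.0031 0.073 ]
[ 0.5355 -0.0496  0.073 ]
[ 0.5408 -0.1089  0.073 ]
(array([0.5303, 0.0029, 0.0732]), np.float64(0.0005557809688158245))
panel face [array([0.5687, 0.0965, 0.091 ]), array([ 0.5892, -0.0882,  0.091 ]), array([0.5593, 0.0948, 0.091 ])] jar front [ 0.5929 -0.0571  0.074 ] [ 0.6135 -0.0278  0.076 ]
```

Wrist view 3: bar at column 321, rows 128–266, lying between the finger lines, height confirmed at 73 mm. Descend, grip and pull.

```bash

python3 -m inch '[[0.01,0.03,0.3,0,-0.4],[0,0,0.4,0,-0.4],[0,0,0.3,0,-0.4],[0,0,0.14,0,-0.4],[0,0,0,0,-0.4]]' 40
python3 -m inch '[[0,0,0,0,-1],[0,0,0,0,-1],[0,0,0,0,-1],[0,0,0,0,-1],[0,0,0,0,-1]]'
python3 -m inch '[[0,-0.05,0,0,-1],[0,-0.1,0,0,-1],[0,-0.15,0,0,-1],[0,-0.15,0,0,-1],[0,-0.15,0,0,-1]]'
python3 -m inch '[[0,-0.1,0,0,-1],[0,-0.05,0,0,-1],[0,0,0,0,-1],[0,0,0,0,-1],[0,0,0,0,-1]]'
python3 - <<'E'
from h import *
to(.535,-.0545,.054,.085+np.pi/2)
E
```

```text
clock: 28.62
tcp_pos: [0.5349, -0.0549, 0.0546]
eef_rot: [0.677, 0.736, -0.0, -0.001]
ft_force: [1.1, 0.1, 0.7]
gripper_width: 0.0254
gripper_force: 0.0
clock: 29.25
tcp_pos: [0.5359, -0.0551, 0.056]
eef_rot: [0.677, 0.736, 0.001, 0.001]
ft_force: [-0.7, 0.5, 9.5]
gripper_width: 0.0083
gripper_force: 39.9
clock: 29.88
tcp_pos: [0.476, -0.06, 0.0559]
eef_rot: [0.677, 0.736, 0.001, 0.001]
ft_force: [1.9, 6.1, 8.8]
gripper_width: 0.0083
gripper_force: 40.1
clock: 30.5
tcp_pos: [0.4609, -0.0611, 0.0559]
eef_rot: [0.677, 0.736, 0.0, 0.001]
ft_force: [-1.4, 5.1, 13.8]
gripper_width: 0.0084
gripper_force: 40.5
t30.50 tcp [ 0.4609 -0.0611  0.0559] yaw 1.655 w 0.0084 F [-1.4  5.1 13.8] g 40.5 -> d [0.004 0.744 0.02 ] yaw -0.00
```

```bash

python3 -m inch '[[0,-0.04,0,0,-1],[0,-0.02,0,0,-1],[0,0,0,0,-1],[0,0,0,0,-0.4],[0,0,0,0,-0.4]]'
python3 -m inch '[[0,0,0,0,-0.4],[0,0,-0.3,0,-0.4],[0,0,-0.5,0,-0.4],[0,0,-0.5,0,0],[0,0,-0.5,0.3,0.5]]'
python3 -m inch '[[0,0,-0.2,0.34,1],[0,0,0,0.34,1],[0,0,0,0.34,1],[0,0,0,0.34,1],[0,0,0,0.34,1]]'
python3 -m inch '[[0,0,0,0.34,1],[0,0,0,0.34,1],[0,0,0,0.32,1],[0,0,0,0,1],[0,0,0,0,1]]'
python3 - <<'E'
from h import *
c=cap("wrist");cv2.imwrite("pics/w4.png",c["image"][:,:,::-1]);pickle.dump(c,open("w4.pkl","wb"))
to(.543,-.071,.25,.085)
E
```

```text
clock: 31.12
tcp_pos: [0.4547, -0.0619, 0.0553]
eef_rot: [0.677, 0.736, 0.0, 0.0]
ft_force: [-0.5, -0.2, -0.3]
gripper_width: 0.0256
gripper_force: 0.0
clock: 31.75
tcp_pos: [0.4542, -0.0618, 0.2367]
eef_rot: [0.733, 0.68, -0.0, 0.0]
ft_force: [0.6, -0.0, 0.3]
gripper_width: 0.0594
gripper_force: 0.0
clock: 32.38
tcp_pos: [0.4544, -0.0618, 0.2549]
eef_rot: [0.955, 0.297, -0.0, -0.0]
ft_force: [0.0, -0.5, 0.2]
gripper_width: 0.0855
gripper_force: 0.0
clock: 33.0
tcp_pos: [0.4544, -0.0618, 0.255]
eef_rot: [0.999, 0.044, -0.0, 0.0]
ft_force: [1.2, 0.2, -0.0]
gripper_width: 0.0855
gripper_force: 0.0
t33.05 tcp [ 0.4544 -0.0618  0.255 ] yaw 0.088 w 0.0852 F [ 0.3 -0.4 -0. ] g 0.0 -> d [0.874 0.169 0.05 ] yaw 0.01
```

View pics/w4.png

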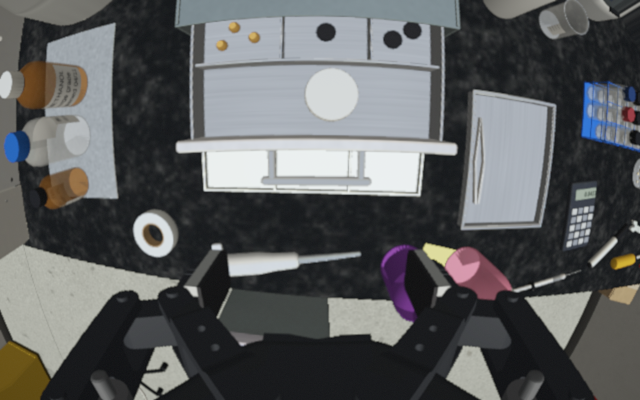

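The drawer is out and the jar is fully visible, lid centre (331,94), near the divider and clear of the roof.

```bash
python3 - <<'E'
from h import *
np.set_printoptions(precision=4,suppress=True)
c=pickle.load(open("w4.pkl","rb"));J=atz(c,(331,94),.076);print("jar",J,"edges",atz(c,(305,94),.076),atz(c,(358,94),.076))
print("divider",atz(c,(331,67),.057),"panel",atz(c,(331,140),.091))
s=cap("side");g=s["image"][190:245,300:365,::-1]
cv2.imwrite("pics/s3.png",cv2.resize(g,None,fx=8,fy=8,interpolation=cv2.INTER_CUBIC))
X=s["R"]@J+s["t"];f=200/np.tan(np.radians(s["vfov"]/2));print("side pred",X[:2]/X[2]*f+[s["cx"],s["cy"]])
to(J[0],J[1],.2,.085)
E
```

```text
jar [ 0.5479 -0.0678  0.076 ] edges [ 0.5455 -0.0415  0.076 ] [ 0.5509 -0.0953  0.076 ]
divider [ 0.5792 -0.0659  0.057 ] panel [ 0.5015 -0.0715  0.091 ]
side pred [331.8717 216.2335]
t33.10 tcp [ 0.4545 -0.0618  0.255 ] yaw 0.087 w 0.0853 F [-0.  -0.   0.3] g 0.0 -> d [0.925 0.141 0.55 ] yaw 0.00
```

View pics/s3.png

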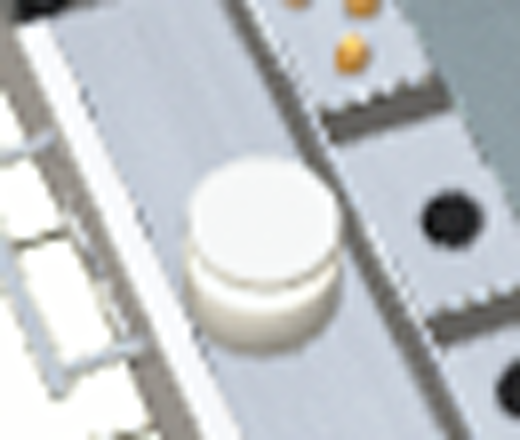

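```bash

python3 -m inch '[[0.3,0.05,0,0,1],[0.4,0.06,0,0,1],[0.23,0.03,0,0,1],[0,0,0.3,0,1],[0,0,0.4,0,1]]' 40
python3 -m inch '[[0,0,0,0,1],[0,0,0,0,1],[0,0,0,0,1],[0,0,0,0,1],[0,0,0,0,1]]'
python3 - <<'E'
from h import *
to(.5483,-.068,.038,.085)
E
```

```text
clock: 33.72
tcp_pos: [0.5493, -0.068, 0.1847]
eef_rot: [0.999, 0.043, 0.001, 0.0]
ft_force: [-0.2, -0.5, -0.1]
gripper_width: 0.0853
gripper_force: 0.0
clock: 34.35
tcp_pos: [0.5486, -0.0679, 0.1856]
eef_rot: [0.999, 0.042, 0.0, 0.0]
ft_force: [0.8, -0.7, 0.7]
gripper_width: 0.0856
gripper_force: 0.0
t34.35 tcp [ 0.5486 -0.0679  0.1856] yaw 0.085 w 0.0856 F [ 0.8 -0.7  0.7] g 0.0 -> d [-0.005  0.     1.476] yaw -0.00
```

```bash

python3 -m inch '[[0,0,0.4,0,1],[0,0,0.5,0,1],[0,0,0.35,0,1],[0,0,0.2,0,1],[0,0,0.03,0,1]]' 40
python3 -m inch '[[0,0,0,0,1],[0,0,0,0,0.4],[0,0,0,0,0],[0,0,0,0,-1],[0,0,0,0,-1]]'
python3 -m inch '[[0,0,0,0,-1],[0,0,0,0,-1],[0,0,-0.2,0,-1],[0,0,-0.4,0,-1],[0,0,-0.5,0,-1]]'
python3 -m inch '[[0,0,-0.5,0,-1],[0,0,-0.4,0,-1],[0,0.3,0,0,-1],[-0.1,0.5,0,0,-1],[-0.1,0.5,0,0,-1]]'
python3 - <<'E'
from h import *
to(.4975,-.348,.016,.085)
E
```

```text
clock: 34.98
tcp_pos: [0.5476, -0.0678, 0.036]
eef_rot: [0.999, 0.042, -0.001, -0.0]
ft_force: [1.2, -0.2, 0.8]
gripper_width: 0.0855
gripper_force: 0.0
clock: 35.6
tcp_pos: [0.5492, -0.068, 0.0382]
eef_rot: [0.999, 0.042, 0.001, 0.0]
ft_force: [-0.2, 1.2, 11.3]
gripper_width: 0.0557
gripper_force: 40.6
clock: 36.22
tcp_pos: [0.5477, -0.0678, 0.148]
eef_rot: [0.999, 0.042, -0.001, -0.0]
ft_force: [0.9, 0.1, -0.3]
gripper_width: 0.056
gripper_force: 42.8
clock: 36.85
tcp_pos: [0.5392, -0.2003, 0.2378]
eef_rot: [0.999, 0.043, 0.001, 0.0]
ft_force: [0.8, -0.0, -1.0]
gripper_width: 0.0558
gripper_force: 42.9
t36.85 tcp [ 0.5392 -0.2003  0.2378] yaw 0.085 w 0.0558 F [ 0.8 -0.  -1. ] g 42.9 -> d [-0.544  1.435  2.218] yaw 0.00
```

```bash

python3 -m inch '[[-0.2,0.5,0,0,-1],[-0.2,0.5,0,0,-1],[-0.14,0.35,0,0,-1],[0,0,0.3,0,-1],[0,0,0.5,0,-1]]'
python3 -m inch '[[0,0,0.5,0,-1],[0,0,0.3,0,-1],[0,0,0,0,-1],[0,0,0,0,-1],[0,0,0,0,-1]]'
python3 - <<'E'
from h import *
to(.4975,-.348,.016,.085)
E
```

```text
clock: 37.48
tcp_pos: [0.4977, -0.3397, 0.1581]
eef_rot: [0.999, 0.042, 0.002, 0.001]
ft_force: [0.4, -0.0, -1.4]
gripper_width: 0.0558
gripper_force: 42.9
clock: 38.1
tcp_pos: [0.4979, -0.3389, 0.0788]
eef_rot: [0.999, 0.042, 0.001, 0.001]
ft_force: [-0.0, -0.1, 0.2]
gripper_width: 0.0557
gripper_force: 42.9
t38.10 tcp [ 0.4979 -0.3389  0.0788] yaw 0.084 w 0.0557 F [-0.  -0.1  0.2] g 42.9 -> d [-0.013  0.09   0.628] yaw -0.00
```

```bash

python3 -m inch '[[-0.01,0.09,0,0,-1],[0,0,0.3,0,-1],[0,0,0.2,0,-1],[0,0,0.08,0,-1],[0,0,0.02,0,-1]]'
python3 -m inch '[[0,0,0.01,0,-1],[0,0,0,0,-1],[0,0,0.01,0,-1],[0,0,0,0,-1],[0,0,0,0,-1]]'
```

```text
clock: 38.72
tcp_pos: [0.4966, -0.3473, 0.0167]
eef_rot: [0.999, 0.042, -0.0, -0.0]
ft_force: [-0.3, 0.1, -1.4]
gripper_width: 0.0556
gripper_force: 43.0
clock: 39.35
tcp_pos: [0.4969, -0.3474, 0.0153]
eef_rot: [0.999, 0.042, 0.0, 0.0]
ft_force: [-0.4, 0.6, 4.2]
gripper_width: 0.0558
gripper_force: 43.4
```

Contact with the floor (4 N up). Release, rise, and look.

```bash

python3 -m inch '[[0,0,0,0,0.2],[0,0,0,0,0.6],[0,0,0,0,0.7],[0,0,0,0,0.7],[0,0,-0.1,0,0.7]]'
python3 -m inch '[[0,0,-0.4,0,0.7],[0,0,-0.5,0,0.7],[0,0,-0.6,0,0],[0,0,-0.6,-0.34,-0.4],[0,-0.3,-0.2,-0.34,-0.4]]'
python3 -m inch '[[0,0,0,-0.34,-0.4],[0,0,0,-0.34,-0.4],[0,0,0,-0.34,-0.4],[0,0,0,-0.34,-0.4],[0,0,0,-0.34,-0.4]]'
python3 -m inch '[[0,0,0,-0.34,-0.4],[0,0,0,-0.28,-0.4],[0,0,0,0,-0.4],[0,0,0,0,-0.4],[0,0,0,0,-0.4]]'
python3 - <<'E'
from h import *
to(.455,-.0605,.15,.085+np.pi/2)
c=cap("side");a=c["image"][170:370,230:430,::-1]
cv2.imwrite("pics/s4.png",cv2.resize(a,None,fx=3,fy=3))
E
```

```text
clock: 39.98
tcp_pos: [0.4963, -0.3469, 0.0247]
eef_rot: [0.999, 0.042, -0.001, -0.0]
ft_force: [0.3, 0.1, 0.5]
gripper_width: 0.0727
gripper_force: 0.0
clock: 40.6
tcp_pos: [0.4905, -0.3201, 0.2597]
eef_rot: [0.975, 0.221, 0.002, 0.003]
ft_force: [0.0, -0.4, -0.5]
gripper_width: 0.0258
gripper_force: 0.0
clock: 41.22
tcp_pos: [0.4888, -0.3181, 0.2557]
eef_rot: [0.785, 0.62, 0.0, 0.0]
ft_force: [-0.0, -0.3, 0.0]
gripper_width: 0.0254
gripper_force: 0.0
clock: 41.85
tcp_pos: [0.4889, -0.3183, 0.2552]
eef_rot: [0.677, 0.736, 0.0, 0.0]
ft_force: [0.5, 0.2, -0.5]
gripper_width: 0.0258
gripper_force: 0.0
t41.85 tcp [ 0.4889 -0.3183  0.2552] yaw 1.653 w 0.0258 F [ 0.5  0.2 -0.5] g 0.0 -> d [ 2.597 -0.126  1.051] yaw -0.00
```

View pics/s4.png

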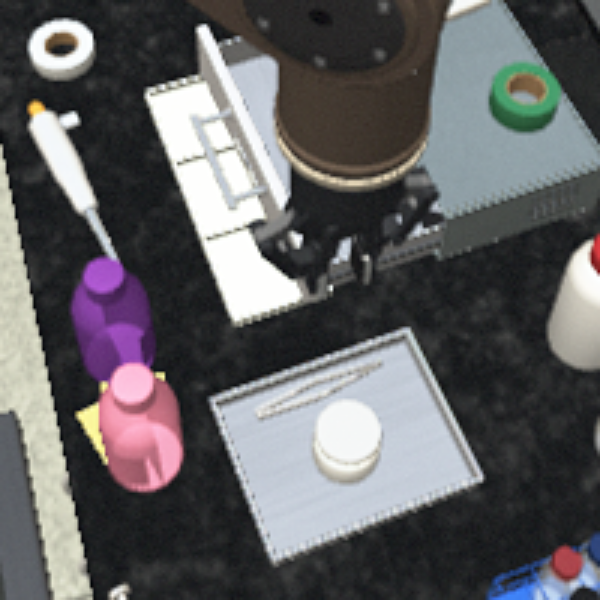

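The jar (347,440) stands upright in the steel tray, clear of the tweezers. Now back to the handle to shut the drawer.

```bash

python3 -m inch '[[0.4,0,0.1,0,-0.4],[0.5,0,0.1,0,-0.4],[0.5,-0.05,0.2,0,-0.4],[0.5,-0.05,0.2,0,-0.4],[0.5,-0.03,0.2,0,-0.4]]' 40
python3 -m inch '[[0.19,0,0.2,0,-0.4],[0,0,0,0,-0.4],[0,0,0,0,-0.4],[0,0,0,0,-0.4],[0,0,0,0,-0.4]]'
python3 - <<'E'
from h import *
to(.4547,-.0618,.055,.085+np.pi/2)
E
```

```text
clock: 42.52
tcp_pos: [0.4553, -0.0789, 0.1746]
eef_rot: [0.677, 0.736, 0.0, 0.0]
ft_force: [0.3, 0.1, 0.4]
gripper_width: 0.0258
gripper_force: 0.0
clock: 43.15
tcp_pos: [0.4545, -0.062, 0.1555]
eef_rot: [0.677, 0.736, 0.0, 0.0]
ft_force: [-0.1, 0.4, -0.0]
gripper_width: 0.0253
gripper_force: 0.0
t43.15 tcp [ 0.4545 -0.062   0.1555] yaw 1.654 w 0.0253 F [-0.1  0.4 -0. ] g 0.0 -> d [2.000e-03 1.000e-03 1.005e+00] yaw -0.00
```

```bash

python3 -m inch '[[0,0,0.3,0,-0.4],[0,0,0.4,0,-0.4],[0,0,0.3,0,-0.4],[0,0,0,0,-0.4],[0,0,0,0,-1]]' 40
python3 -m inch '[[0,0,0,0,-1],[0,0,0,0,-1],[0,0,0,0,-1],[0,0.1,0,0,-1],[0,0.2,0,0,-1]]'
python3 -m inch '[[0,0.2,0,0,-1],[0,0.2,0,0,-1],[0,0.2,0,0,-1],[0,0.1,0,0,-1],[0,0.05,0,0,-1]]'
python3 -m inch '[[0,0.04,0,0,-1],[0,0.03,0,0,-1],[0,0,0,0,-1],[0,0,0,0,-1],[0,0,0,0,-1]]'
python3 - <<'E'
from h import *
to(.576,-.05,.055,.085+np.pi/2)
E
```

```text
clock: 43.78
tcp_pos: [0.4549, -0.0616, 0.0559]
eef_rot: [0.677, 0.736, 0.0, 0.0]
ft_force: [10.8, 4.7, -5.8]
gripper_width: 0.0085
gripper_force: 27.4
clock: 44.4
tcp_pos: [0.4841, -0.0591, 0.0558]
eef_rot: [0.677, 0.736, -0.0, 0.0]
ft_force: [-1.4, -7.2, 6.4]
gripper_width: 0.0088
gripper_force: 40.9
clock: 45.02
tcp_pos: [0.5599, -0.053, 0.0558]
eef_rot: [0.677, 0.736, 0.0, 0.001]
ft_force: [-1.2, -8.8, 9.1]
gripper_width: 0.0082
gripper_force: 41.1
clock: 45.65
tcp_pos: [0.5666, -0.0525, 0.0559]
eef_rot: [0.677, 0.736, 0.0, 0.001]
ft_force: [2.2, -6.3, 4.1]
gripper_width: 0.0084
gripper_force: 40.8
t45.65 tcp [ 0.5666 -0.0525  0.0559] yaw 1.655 w 0.0084 F [ 2.2 -6.3  4.1] g 40.8 -> d [0.017 0.096 0.009] yaw -0.00
```

```bash

python3 -m inch '[[0,0.03,0,0,-1],[0,0.02,0,0,-1],[0,0,0,0,-1],[0,0,0,0,-1],[0,0,0,0,-1]]'
python3 -m inch '[[0,0.02,0,0,-1],[0,0.01,0,0,-1],[0,0,0,0,-1],[0,0,0,0,-1],[0,0,0,0,-1]]'

```

```text
clock: 46.28
tcp_pos: [0.5715, -0.0521, 0.0558]
eef_rot: [0.677, 0.736, 0.0, 0.001]
ft_force: [1.2, -7.1, 5.3]
gripper_width: 0.0083
gripper_force: 40.8
clock: 46.9
tcp_pos: [0.5743, -0.0518, 0.0558]
eef_rot: [0.677, 0.736, 0.0, 0.001]
ft_force: [-0.2, -8.1, 6.1]
gripper_width: 0.0082
gripper_force: 40.9
```

```bash

python3 -m inch '[[0,0.02,0,0,-1],[0,0.01,0,0,-1],[0,0,0,0,-1],[0,0,0,0,-1],[0,0,0,0,-1]]'

```

```text
clock: 47.52
tcp_pos: [0.5773, -0.0516, 0.0559]
eef_rot: [0.677, 0.736, 0.0, 0.001]
ft_force: [0.7, -6.8, 5.2]
gripper_width: 0.0081
gripper_force: 40.9
```

```bash

python3 -m inch '[[0,0.015,0,0,-1],[0,0.01,0,0,-1],[0,0,0,0,-1],[0,0,0,0,-1],[0,0,0,0,-1]]'
python3 - <<'E'
from h import *
to(.576,-.05,.055,.085+np.pi/2)
c=cap("scene");a=c["image"][130:250,230:390,::-1]
cv2.imwrite("pics/c5.png",cv2.resize(a,None,fx=4,fy=4))
E
```

```text
clock: 48.15
tcp_pos: [0.5795, -0.0514, 0.0558]
eef_rot: [0.677, 0.736, 0.0, 0.001]
ft_force: [-0.3, -7.9, 7.2]
gripper_width: 0.0084
gripper_force: 41.0
t48.15 tcp [ 0.5795 -0.0514  0.0558] yaw 1.655 w 0.0084 F [-0.3 -7.9  7.2] g 41.0 -> d [ 0.017 -0.034  0.008] yaw -0.00
```

View pics/c5.png

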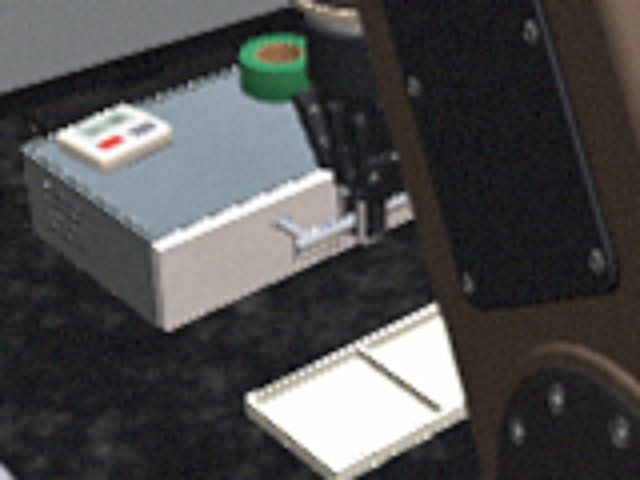

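The drawer is flush with the carcass (travel 0.125, i.e. shut). Release and fetch the small bottle.

```bash

python3 -m inch '[[0,0,0,0,-0.4],[0,0,0,0,-0.4],[0,0,0,0,-0.4],[0,0,-0.4,0,-0.4],[0,0,-0.5,0,-0.4]]'
python3 -m inch '[[0,0,-0.5,0,-0.4],[0,-0.3,-0.5,0,0],[0.3,-0.4,-0.4,0,0.6],[0.5,-0.4,0,0,0.6],[0.5,-0.4,0,0,0.6]]'
python3 -m inch '[[0,0,0,0.34,0.6],[0,0,0,0.34,0.6],[0,0,0,0.34,0.6],[0,0,0,0.34,0.6],[0,0,0,0.34,0.6]]'
python3 -m inch '[[0,0,0,0.34,0.6],[0,0,0,0.34,0.6],[0,0,0,0.34,0.6],[0,0,0,0.28,0.6],[0,0,0,0,0.6]]'
python3 - <<'E'
from h import *
to(.4152,.3215,.1003,.085)
E
```

```text
clock: 48.82
tcp_pos: [0.5783, -0.0505, 0.1451]
eef_rot: [0.677, 0.736, -0.001, -0.001]
ft_force: [1.0, 0.1, 0.2]
gripper_width: 0.0255
gripper_force: 0.0
clock: 49.45
tcp_pos: [0.4206, 0.0642, 0.2845]
eef_rot: [0.677, 0.736, 0.001, 0.0]
ft_force: [1.5, 1.3, 0.6]
gripper_width: 0.0684
gripper_force: 0.0
clock: 50.08
tcp_pos: [0.4216, 0.0634, 0.284]
eef_rot: [0.929, 0.371, -0.0, -0.0]
ft_force: [0.4, -1.0, 0.5]
gripper_width: 0.0682
gripper_force: 0.0
clock: 50.7
tcp_pos: [0.4217, 0.0634, 0.284]
eef_rot: [0.999, 0.043, -0.0, -0.0]
ft_force: [-0.1, -0.1, -0.0]
gripper_width: 0.0685
gripper_force: 0.0
t50.70 tcp [0.4217 0.0634 0.284 ] yaw 0.085 w 0.0685 F [-0.1 -0.1 -0. ] g 0.0 -> d [ 0.155 -2.577  1.837] yaw 0.00
```

```bash

python3 -m inch '[[0.03,-0.4,0,0,0.6],[0.03,-0.5,0,0,0.6],[0.03,-0.5,0,0,0.6],[0.03,-0.5,0,0,0.6],[0.03,-0.5,0,0,0.6]]' 60
python3 -m inch '[[0,-0.18,0,0,0.6],[0,0,0,0,0.6],[0,0,0,0,0.6],[0,0,0,0,0.6],[0,0,0.3,0,0.6]]'
python3 - <<'E'
from h import *
to(.4152,.3215,.1003,.085)
E
```

```text
clock: 51.32
tcp_pos: [0.4162, 0.3054, 0.2841]
eef_rot: [0.999, 0.044, 0.0, -0.0]
ft_force: [0.3, -0.0, -0.5]
gripper_width: 0.0684
gripper_force: 0.0
clock: 51.95
tcp_pos: [0.4166, 0.3216, 0.2556]
eef_rot: [0.999, 0.042, 0.002, -0.001]
ft_force: [-0.2, 0.2, -0.2]
gripper_width: 0.0681
gripper_force: 0.0
t51.95 tcp [0.4166 0.3216 0.2556] yaw 0.084 w 0.0681 F [-0.2  0.2 -0.2] g 0.0 -> d [-0.019  0.003  1.553] yaw -0.00
```

```bash

python3 -m inch '[[-0.01,0,0.5,0,0.6],[0,0,0.5,0,0.6],[0,0,0.35,0,0.6],[0,0,0.17,0,0.6],[0,0,0.01,0,0.6]]' 60
python3 -m inch '[[0,0,0,0,0.6],[0,0,0,0,0],[0,0,0,0,-1],[0,0,0,0,-1],[0,0,0,0,-1]]'
python3 -m inch '[[0,0,0,0,-1],[0,0,0,0,-1],[0,0,-0.2,0,-1],[0,0,-0.5,0,-1],[0,0,-0.5,0,-1]]' 80
python3 -m inch '[[0,0,-0.5,0,-1],[0,0.3,0,0,-1],[0.05,0.4,0,0,-1],[0.05,0.5,0,0,-1],[0.05,0.5,0,0,-1]]'
python3 - <<'E'
from h import *
to(.470,.0351,.104,.085)
E
```

```text
clock: 52.58
tcp_pos: [0.4137, 0.3205, 0.1002]
eef_rot: [0.999, 0.042, -0.001, 0.001]
ft_force: [0.5, -0.0, -0.1]
gripper_width: 0.0684
gripper_force: 0.0
clock: 53.2
tcp_pos: [0.4147, 0.3222, 0.1019]
eef_rot: [0.999, 0.042, 0.001, -0.001]
ft_force: [-0.3, 1.3, 11.2]
gripper_width: 0.0238
gripper_force: 58.4
clock: 53.82
tcp_pos: [0.4137, 0.3214, 0.2223]
eef_rot: [0.999, 0.042, -0.0, 0.0]
ft_force: [0.7, 0.1, -1.8]
gripper_width: 0.0226
gripper_force: 78.9
clock: 54.45
tcp_pos: [0.4433, 0.1521, 0.2713]
eef_rot: [0.999, 0.043, 0.0, -0.0]
ft_force: [-0.1, -0.1, -1.5]
gripper_width: 0.0226
gripper_force: 79.0
t54.45 tcp [0.4433 0.1521 0.2713] yaw 0.085 w 0.0226 F [-0.1 -0.1 -1.5] g 79.0 -> d [0.166 1.189 1.673] yaw 0.00
```

```bash

python3 -m inch '[[0.06,0.5,0,0,-1],[0.06,0.45,0,0,-1],[0.04,0.22,0,0,-1],[0,0,0,0,-1],[0,0,0.3,0,-1]]'
python3 -m inch '[[0,0,0.5,0,-1],[0,0,0.5,0,-1],[0,0,0.2,0,-1],[0,0,0.06,0,-1],[0,0,0,0,-1]]'
python3 - <<'E'
from h import *
to(.470,.0351,.101,.085)
E
```

```text
clock: 55.08
tcp_pos: [0.4704, 0.0385, 0.2423]
eef_rot: [0.999, 0.042, 0.002, -0.0]
ft_force: [0.2, -0.3, -2.6]
gripper_width: 0.0225
gripper_force: 79.1
clock: 55.7
tcp_pos: [0.4693, 0.0386, 0.1154]
eef_rot: [0.999, 0.042, 0.0, -0.0]
ft_force: [-0.3, 0.4, -1.1]
gripper_width: 0.0225
gripper_force: 79.0
t55.70 tcp [0.4693 0.0386 0.1154] yaw 0.085 w 0.0225 F [-0.3  0.4 -1.1] g 79.0 -> d [0.004 0.036 0.144] yaw -0.00
```

```bash

python3 -m inch '[[0,0.03,0.09,0,-1],[0,0,0.03,0,-1],[0,0,0.015,0,-1],[0,0,0,0,-1],[0,0,0,0,-1]]'
python3 -m inch '[[0,0,0.01,0,-1],[0,0,0,0,-1],[0,0,0,0,-1],[0,0,0,0,-1],[0,0,0,0,-1]]'
```

```text
clock: 56.32
tcp_pos: [0.47, 0.0352, 0.1021]
eef_rot: [0.999, 0.042, 0.001, -0.0]
ft_force: [-1.4, 1.4, 6.2]
gripper_width: 0.0226
gripper_force: 80.3
clock: 56.95
tcp_pos: [0.4707, 0.0354, 0.1019]
eef_rot: [0.999, 0.042, 0.001, -0.0]
ft_force: [-2.6, 3.1, 25.3]
gripper_width: 0.0226
gripper_force: 82.6
```

```bash

python3 -m inch '[[0,0,-0.01,0,-1],[0,0,0,0,-0.3],[0,0,0,0,0.2],[0,0,0,0,0.6],[0,0,0,0,0.6]]'
python3 -m inch '[[0,0,-0.3,0,0.6],[0,0,-0.5,0,0.6],[0,0,-0.6,0,0.6],[0,0,-0.5,0,0.6],[0.2,-0.4,0,0,0.6]]'
python3 -m inch '[[0.2,-0.5,0,0,0.6],[0.2,-0.5,0,0,0.6],[0.2,-0.5,0,0,0.6],[0.2,-0.5,0,0,0.6],[0.2,-0.4,0,0,0.6]]'
python3 -m inch '[[0,0,0,0,0.6],[0,0,0,0,0.6],[0,0,0,0,0.6],[0,0,0,0,0.6],[0,0,0,0,0.6]]' 60
python3 - <<'E'
from h import *
to(.570,.3305,.1335,.085)
E
```

```text
clock: 57.58
tcp_pos: [0.4694, 0.0352, 0.1015]
eef_rot: [0.999, 0.042, -0.0, -0.0]
ft_force: [0.5, 0.6, 0.0]
gripper_width: 0.068
gripper_force: 0.0
clock: 58.2
tcp_pos: [0.4877, 0.0758, 0.2957]
eef_rot: [0.999, 0.041, 0.003, 0.0]
ft_force: [1.6, 0.7, 0.1]
gripper_width: 0.068
gripper_force: 0.0
clock: 58.82
tcp_pos: [0.5654, 0.3265, 0.2912]
eef_rot: [0.999, 0.043, -0.0, 0.0]
ft_force: [0.5, -0.7, 0.3]
gripper_width: 0.0678
gripper_force: 0.0
clock: 59.45
tcp_pos: [0.5654, 0.3238, 0.2918]
eef_rot: [0.999, 0.042, 0.0, -0.0]
ft_force: [0.3, 0.3, 0.2]
gripper_width: 0.0682
gripper_force: 0.0
t59.45 tcp [0.5654 0.3238 0.2918] yaw 0.084 w 0.0682 F [0.3 0.3 0.2] g 0.0 -> d [ 0.051 -0.062  1.583] yaw -0.00
```

```bash

python3 -m inch '[[0.05,-0.06,0.4,0,0.6],[0,0,0.5,0,0.6],[0,0,0.4,0,0.6],[0,0,0.22,0,0.6],[0,0,0.04,0,0.6]]' 60
python3 -m inch '[[0,0,0,0,0.6],[0,0,0,0,0],[0,0,0,0,-1],[0,0,0,0,-1],[0,0,0,0,-1]]'
python3 -m inch '[[0,0,0,0,-1],[0,0,0,0,-1],[0,0,-0.2,0,-1],[0,0,-0.5,0,-1],[0,0,-0.5,0,-1]]' 80
python3 -m inch '[[0,0,-0.5,0,-1],[-0.05,0.3,0,0,-1],[-0.15,0.4,0,0,-1],[-0.15,0.5,0,0,-1],[-0.15,0.5,0,0,-1]]'
python3 - <<'E'
from h import *
to(.4774,-.0518,.135,.085)
E
```

```text
clock: 60.08
tcp_pos: [0.5691, 0.3302, 0.1341]
eef_rot: [0.999, 0.042, -0.001, 0.001]
ft_force: [0.2, 0.3, 0.4]
gripper_width: 0.0681
gripper_force: 0.0
clock: 60.7
tcp_pos: [0.5705, 0.3312, 0.137]
eef_rot: [0.999, 0.042, 0.001, -0.0]
ft_force: [-0.8, 0.1, 9.0]
gripper_width: 0.0325
gripper_force: 58.8
clock: 61.32
tcp_pos: [0.5695, 0.3306, 0.2569]
eef_rot: [0.999, 0.042, -0.0, 0.0]
ft_force: [0.5, 0.7, -2.7]
gripper_width: 0.0315
gripper_force: 80.0
clock: 61.95
tcp_pos: [0.5337, 0.1558, 0.3058]
eef_rot: [0.999, 0.042, 0.0, 0.0]
ft_force: [0.6, -0.5, -3.8]
gripper_width: 0.0318
gripper_force: 80.2
t61.95 tcp [0.5337 0.1558 0.3058] yaw 0.085 w 0.0318 F [ 0.6 -0.5 -3.8] g 80.2 -> d [-0.738  2.02   1.708] yaw -0.00
```

```bash

python3 -m inch '[[-0.18,0.5,0,0,-1],[-0.18,0.5,0,0,-1],[-0.18,0.5,0,0,-1],[-0.15,0.37,0,0,-1],[-0.04,0.1,0,0,-1]]'
python3 -m inch '[[0,0,0,0,-1],[0,0,0,0,-1],[0,0,0.4,0,-1],[0,0,0.5,0,-1],[0,0,0.4,0,-1]]'
python3 - <<'E'
from h import *
to(.4774,-.0518,.136,.085)
E
```

```text
clock: 62.58
tcp_pos: [0.4774, -0.0472, 0.3059]
eef_rot: [0.999, 0.041, 0.0, 0.0]
ft_force: [1.1, 1.1, -3.5]
gripper_width: 0.0313
gripper_force: 80.3
clock: 63.2
tcp_pos: [0.4782, -0.0441, 0.174]
eef_rot: [0.999, 0.043, -0.0, -0.0]
ft_force: [0.7, 0.8, -3.8]
gripper_width: 0.0315
gripper_force: 80.4
t63.20 tcp [ 0.4782 -0.0441  0.174 ] yaw 0.086 w 0.0315 F [ 0.7  0.8 -3.8] g 80.4 -> d [-0.015  0.076  0.38 ] yaw 0.00
```

```bash

python3 -m inch '[[-0.01,0.07,0.1,0,-1],[0,0,0.15,0,-1],[0,0,0.06,0,-1],[0,0,0.03,0,-1],[0,0,0,0,-1]]'
python3 -m inch '[[0,0,0.02,0,-1],[0,0,0,0,-1],[0,0,0,0,-1],[0,0,0,0,-1],[0,0,0,0,-1]]'
```

```text
clock: 63.82
tcp_pos: [0.4782, -0.0524, 0.1419]
eef_rot: [0.999, 0.042, 0.0, 0.0]
ft_force: [-0.2, -0.1, -2.4]
gripper_width: 0.0319
gripper_force: 80.5
clock: 64.45
tcp_pos: [0.4779, -0.0524, 0.1396]
eef_rot: [0.999, 0.042, 0.0, 0.0]
ft_force: [-0.0, -0.0, -2.4]
gripper_width: 0.0317
gripper_force: 80.5
```

```bash

python3 -m inch '[[0,0,0.02,0,-1],[0,0,0,0,-1],[0,0,0.01,0,-1],[0,0,0,0,-1],[0,0,0,0,-1]]'
```

```text
clock: 65.08
tcp_pos: [0.4782, -0.0524, 0.1372]
eef_rot: [0.999, 0.042, 0.0, 0.0]
ft_force: [-2.0, 2.1, 12.5]
gripper_width: 0.0313
gripper_force: 82.2
```

```bash

python3 -m inch '[[0,0,0,0,-0.3],[0,0,0,0,0.2],[0,0,0,0,0.6],[0,0,0,0,0.6],[0,0,-0.2,0,0.6]]'
python3 -m inch '[[0,0,-0.5,0,0.6],[0,0,-0.5,0,0.6],[0,0,-0.3,0,0.6],[0.05,-0.4,0,0,0.6],[0.05,-0.5,0,0,0.6]]'
python3 -m inch '[[0.06,-0.55,0,0,0.6],[0.06,-0.55,0,0,0.6],[0.06,-0.55,0,0,0.6],[0.06,-0.55,0,0,0.6],[0.06,-0.5,0,0,0.6]]'
python3 -m inch '[[0.02,-0.15,0,0,0.6],[0,0,0,0,0.6],[0,0,0,0,0.6],[0,0,0,0,0.6],[0,0,0,0,0.6]]' 60
python3 - <<'E'
from h import *
to(.4905,.3257,.1335,.085)
E
```

```text
clock: 65.7
tcp_pos: [0.4769, -0.0522, 0.1558]
eef_rot: [0.999, 0.042, -0.001, -0.0]
ft_force: [0.1, 0.1, 0.4]
gripper_width: 0.0685
gripper_force: 0.0
clock: 66.32
tcp_pos: [0.4805, 0.0385, 0.2871]
eef_rot: [0.999, 0.041, 0.001, 0.0]
ft_force: [1.9, 0.1, -1.2]
gripper_width: 0.0685
gripper_force: 0.0
clock: 66.95
tcp_pos: [0.487, 0.3117, 0.2865]
eef_rot: [0.999, 0.042, 0.0, 0.0]
ft_force: [0.9, -1.0, 0.1]
gripper_width: 0.0682
gripper_force: 0.0
clock: 67.58
tcp_pos: [0.4883, 0.324, 0.2868]
eef_rot: [0.999, 0.042, 0.0, -0.0]
ft_force: [-0.9, 0.3, -0.2]
gripper_width: 0.0685
gripper_force: 0.0
t67.58 tcp [0.4883 0.324  0.2868] yaw 0.083 w 0.0685 F [-0.9  0.3 -0.2] g 0.0 -> d [ 0.023 -0.015  1.533] yaw -0.00
```

```bash

python3 -m inch '[[0.02,-0.015,0.4,0,0.6],[0,0,0.5,0,0.6],[0,0,0.4,0,0.6],[0,0,0.2,0,0.6],[0,0,0.03,0,0.6]]' 60
python3 -m inch '[[0,0,0,0,0.6],[0,0,0,0,0],[0,0,0,0,-1],[0,0,0,0,-1],[0,0,0,0,-1]]'
python3 -m inch '[[0,0,0,0,-1],[0,0,0,0,-1],[0,0,-0.2,0,-1],[0,0,-0.5,0,-1],[0,0,-0.5,0,-1]]' 80
python3 -m inch '[[0,0,-0.55,0,-1],[-0.05,0.3,0,0,-1],[-0.05,0.4,0,0,-1],[-0.05,0.5,0,0,-1],[-0.05,0.5,0,0,-1]]'
python3 - <<'E'
from h import *
to(.4805,-.142,.135,.085)
E
```

```text
clock: 68.2
tcp_pos: [0.4893, 0.3257, 0.1324]
eef_rot: [0.999, 0.042, -0.001, 0.001]
ft_force: [0.2, -0.3, 0.6]
gripper_width: 0.0684
gripper_force: 0.0
clock: 68.82
tcp_pos: [0.4908, 0.3268, 0.135]
eef_rot: [0.999, 0.042, 0.001, -0.0]
ft_force: [-0.3, -2.4, 11.0]
gripper_width: 0.0362
gripper_force: 58.7
clock: 69.45
tcp_pos: [0.4896, 0.3263, 0.2551]
eef_rot: [0.999, 0.042, -0.0, 0.0]
ft_force: [0.0, 1.2, -2.4]
gripper_width: 0.035
gripper_force: 80.4
clock: 70.08
tcp_pos: [0.484, 0.1541, 0.309]
eef_rot: [0.999, 0.043, 0.0, -0.0]
ft_force: [-0.2, -0.4, -2.7]
gripper_width: 0.0349
gripper_force: 80.5
t70.08 tcp [0.484  0.1541 0.309 ] yaw 0.085 w 0.0349 F [-0.2 -0.4 -2.7] g 80.5 -> d [-0.288  2.947  1.739] yaw 0.00
```

```bash

python3 -m inch '[[-0.05,0.5,0,0,-1],[-0.05,0.5,0,0,-1],[-0.05,0.5,0,0,-1],[-0.05,0.5,0,0,-1],[-0.05,0.5,0,0,-1]]'
python3 -m inch '[[-0.02,0.35,0,0,-1],[0,0.1,0,0,-1],[0,0,0,0,-1],[0,0,0,0,-1],[0,0,0,0,-1]]'
python3 - <<'E'
from h import *
to(.4805,-.142,.136,.085)
E
```

```text
clock: 70.7
tcp_pos: [0.4802, -0.0974, 0.3091]
eef_rot: [0.999, 0.042, 0.0, 0.0]
ft_force: [0.7, -0.5, -1.2]
gripper_width: 0.0353
gripper_force: 80.5
clock: 71.32
tcp_pos: [0.4824, -0.1398, 0.3086]
eef_rot: [0.999, 0.043, 0.0, -0.0]
ft_force: [0.9, -0.0, -2.5]
gripper_width: 0.0354
gripper_force: 80.6
t71.33 tcp [ 0.4824 -0.1398  0.3086] yaw 0.086 w 0.0354 F [ 0.9 -0.  -2.5] g 80.6 -> d [-0.021  0.02   1.726] yaw 0.00
```

```bash

python3 -m inch '[[-0.02,0.03,0.4,0,-1],[0,0,0.5,0,-1],[0,0,0.5,0,-1],[0,0,0.2,0,-1],[0,0,0.05,0,-1]]'
python3 -m inch '[[0,0,0.02,0,-1],[0,0,0,0,-1],[0,0,0.01,0,-1],[0,0,0,0,-1],[0,0,0,0,-1]]'
```

```text
clock: 71.95
tcp_pos: [0.48, -0.1431, 0.1425]
eef_rot: [0.999, 0.043, -0.001, -0.0]
ft_force: [0.6, -0.1, -2.7]
gripper_width: 0.0352
gripper_force: 80.6
clock: 72.58
tcp_pos: [0.4807, -0.1441, 0.1408]
eef_rot: [0.999, 0.042, 0.0, 0.0]
ft_force: [0.0, 0.5, -2.9]
gripper_width: 0.035
gripper_force: 80.6
```

```bash

python3 -m inch '[[0,0,0.015,0,-1],[0,0,0,0,-1],[0,0,0,0,-1],[0,0,0,0,-1],[0,0,0,0,-1]]'
```

```text
clock: 73.2
tcp_pos: [0.4806, -0.144, 0.139]
eef_rot: [0.999, 0.042, -0.0, -0.0]
ft_force: [-0.4, 0.4, -2.3]
gripper_width: 0.0349
gripper_force: 80.6
```

```bash

python3 -m inch '[[0,0,0.02,0,-1],[0,0,0,0,-1],[0,0,0.01,0,-1],[0,0,0,0,-1],[0,0,0,0,-1]]'
python3 -m inch '[[0,0,0.01,0,-1],[0,0,0,0,-1],[0,0,0,0,-1],[0,0,0,0,-1],[0,0,0,0,-1]]'
```

```text
clock: 73.82
tcp_pos: [0.4806, -0.144, 0.1361]
eef_rot: [0.999, 0.042, -0.0, -0.0]
ft_force: [0.7, 0.4, -1.5]
gripper_width: 0.0352
gripper_force: 80.6
clock: 74.45
tcp_pos: [0.4808, -0.1441, 0.1352]
eef_rot: [0.999, 0.042, 0.0, 0.0]
ft_force: [0.4, -1.0, 5.9]
gripper_width: 0.0353
gripper_force: 81.5
```

Contact. Release, rise and back away, then a final check.

```bash

python3 -m inch '[[0,0,0,0,-0.3],[0,0,0,0,0.2],[0,0,0,0,0.6],[0,0,0,0,0.6],[0,0,-0.2,0,0.6]]'
python3 -m inch '[[0,0,-0.5,0,0.6],[0,0,-0.5,0,0.6],[0,0,-0.6,0,0.6],[0,0,-0.5,0,0.6],[0,0.2,-0.3,0,0.6]]'
python3 -m inch '[[0,0.5,0,0,0.6],[0,0.5,0,0,0.6],[0,0.5,0,0,0.6],[0,0.4,0,0,0.6],[0,0,0,0,0.6]]'
python3 -m inch '[[0,0,0,0,0.6],[0,0,0,0,0.6],[0,0,0,0,0.6],[0,0,0,0,0.6],[0,0,0,0,0.6]]'
python3 - <<'E'
from h import *
c=cap("wrist");cv2.imwrite("pics/w6.png",c["image"][:,:,::-1]);pickle.dump(c,open("w6.pkl","wb"))
E
```

```text
clock: 75.08
tcp_pos: [0.4796, -0.1436, 0.1542]
eef_rot: [0.999, 0.042, -0.001, -0.001]
ft_force: [-0.2, -0.9, -0.7]
gripper_width: 0.0682
gripper_force: 0.0
clock: 75.7
tcp_pos: [0.4826, -0.1635, 0.3979]
eef_rot: [0.999, 0.043, 0.001, 0.0]
ft_force: [0.2, -0.6, -0.7]
gripper_width: 0.0686
gripper_force: 0.0
clock: 76.32
tcp_pos: [0.4979, -0.3557, 0.3941]
eef_rot: [0.999, 0.041, -0.0, -0.0]
ft_force: [0.7, 0.8, 0.4]
gripper_width: 0.0681
gripper_force: 0.0
clock: 76.95
tcp_pos: [0.4983, -0.353, 0.3952]
eef_rot: [0.999, 0.042, 0.0, 0.0]
ft_force: [0.1, 0.5, -0.3]
gripper_width: 0.0687
gripper_force: 0.0
```

View pics/w6.png

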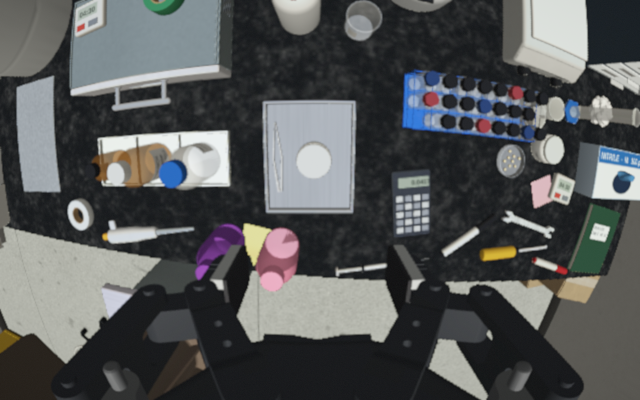

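The final view shows the drawer closed (142,98), the jar in the tray (313,160), and the bottles upright in their bays (white cap (119,173), blue (173,173)). A numeric check, then hand in.

```bash
python3 - <<'E'
from h import *
np.set_printoptions(precision=4,suppress=True)
c=pickle.load(open("w6.pkl","rb"))
for n,p,z in(("a250",(119,173),.148),("media",(173,173),.143),("handle",(142,104),.073),("jar",(313,160),.053)):print(n,atz(c,p,z))
from rig import arm
print(arm.hand_in())
E
```

```text
a250 [ 0.477  -0.0616  0.148 ]
media [ 0.4808 -0.1537  0.143 ]
handle [ 0.5787 -0.0575  0.073 ]
jar [ 0.4983 -0.3469  0.053 ]
the job is handed in; nothing more can be done
None
```

Handed in at about 77 s of 144 s (no verdict was returned): in the last view the drawer looks shut, the jar stands in the steel tray clear of the tweezers, and all three bottles stand upright in their own bays, about 1 cm or less from where they started.

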